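Scoop knobs into the kit drawer

TASK

With the hand scoop, take orange knobs from the grey stock tray and tip at least three of them into the open kit drawer; knobs you do not move stay in the tray and none may end up anywhere else. Then stand the scoop back flat on its rubber mat and push the drawer fully home. Do not touch the knobs with the gripper, and leave the can, the tub and the wrench where they are.

Things in the scene. Friction and masses are not known exactly. Their poses are not given: they have to be found in the camera images.
- scoop: loose aluminium hand scoop with red handle, 0.22 kg. Origin: centre of the underside of its flat blade; x forward to the open lip, y across, z up. Blade floor 85 (x) x 104 (y) x 3 thick, the last 17 bevelled to a 1 mm lip; back wall at x = -41, 50 high; side walls 3 thick, their rim sloping from 47 high at the back to nothing 28 before the lip; inside width 98. Total height 134
- scoop_grip (a point): point on the middle line of the scoop's red handle, 84 behind and 100 above the scoop's origin, same axes. The handle is a bar 24 wide across y and 22 thick, 100 long, rising backwards at 50 degrees above level from the top of the back wall (x = -42.5, z = 50)
- scoop_tip (a point): middle of the scoop's front lip, on the underside, 42.5 ahead of the scoop's origin
- mat: black rubber mat fixed on the bench, 170 (x) x 150 (y) x 4 thick, on which the scoop starts; origin at the centre of its underside
- tray: grey open stock tray fixed on the bench, 240 (its x) x 128 (its y) x 40 high, walls and floor 5 thick (inside 230 x 118); origin at the centre of its underside. The knobs lie in its +x half, away from the robot; its -x half is free
- drawer_in (a point): centre of the inner floor of the kit drawer (moves with it). x points into the cabinet, away from the robot; the drawer slides out along -x. Inside 195 (x) x 178 (y); side walls 76 above this point, front panel 15 thick, its top 85 above this point; this point is 28 above the bench
- kit_drawer0_handle (a point): middle of the bar handle of the kit drawer (round bar along y, 110 long), 35 out from the front panel, 25 below the panel's top, 88 above the bench
- kit_drawer0 (a joint): how far the grey-fronted kit drawer of the low green cabinet (240 deep x 220 wide x 126 high) is out, m: 0 fully home; starts 0.11 to 0.15. That length of the drawer stands clear in front of the cabinet; the rest is under its top
- knob0: loose orange plastic ball knob, 36 in diameter with a tiny flat foot 7 across, 36 high, 28 g; origin at the centre of the ball, 18 above the foot
- knob1: loose orange plastic ball knob, 36 in diameter with a tiny flat foot 7 across, 36 high, 28 g; origin at the centre of the ball, 18 above the foot
- knob2: loose orange plastic ball knob, 36 in diameter with a tiny flat foot 7 across, 36 high, 28 g; origin at the centre of the ball, 18 above the foot
- knob3: loose orange plastic ball knob, 36 in diameter with a tiny flat foot 7 across, 36 high, 28 g; origin at the centre of the ball, 18 above the foot
- knob4: loose orange plastic ball knob, 36 in diameter with a tiny flat foot 7 across, 36 high, 28 g; origin at the centre of the ball, 18 above the foot
- can: blue can, bystander, 74 in diameter, 110 high; origin at the centre of its underside
- tub: black open parts tub, bystander, 160 x 100 x 60 high; origin at the centre of its underside
- wrench: steel wrench lying flat, bystander, 180 long; origin at its middle, long along its x

How it is judged (in metres and radians):
On the way, in this order (a step that is already met when the one before it is completed fails the run):
1. at least one knob is carried in the scoop, more than 80 mm above the bench (((distance between knob0 and scoop below 0.06 m and height (world z) of knob0 above 0.08 m) or (distance between knob1 and scoop below 0.06 m and height (world z) of knob1 above 0.08 m) or (distance between knob2 and scoop below 0.06 m and height (world z) of knob2 above 0.08 m) or (distance between knob3 and scoop below 0.06 m and height (world z) of knob3 above 0.08 m) or (distance between knob4 and scoop below 0.06 m and height (world z) of knob4 above 0.08 m))), for 0.2 s.
2. at least three knobs lie in the drawer ((distance between each of knob0, knob1, knob2 and drawer_in below 0.13 m or distance between each of knob0, knob1, knob3 and drawer_in below 0.13 m or distance between each of knob0, knob1, knob4 and drawer_in below 0.13 m or distance between each of knob0, knob2, knob3 and drawer_in below 0.13 m or distance between each of knob0, knob2, knob4 and drawer_in below 0.13 m or distance between each of knob0, knob3, knob4 and drawer_in below 0.13 m or distance between each of knob1, knob2, knob3 and drawer_in below 0.13 m or distance between each of knob1, knob2, knob4 and drawer_in below 0.13 m or distance between each of knob1, knob3, knob4 and drawer_in below 0.13 m or distance between each of knob2, knob3, knob4 and drawer_in below 0.13 m)), for 0.3 s.
At the end, for the whole second after the job is handed in: At least three knobs are in the kit drawer and every other knob is in the drawer or the tray; the drawer is home to within 6 mm; the scoop stands flat (within 7 degrees) and still on the mat, the centre of its blade within 60 mm of the mat's centre ((distance between each of knob0, knob1, knob2 and drawer_in below 0.13 m or distance between each of knob0, knob1, knob3 and drawer_in below 0.13 m or distance between each of knob0, knob1, knob4 and drawer_in below 0.13 m or distance between each of knob0, knob2, knob3 and drawer_in below 0.13 m or distance between each of knob0, knob2, knob4 and drawer_in below 0.13 m or distance between each of knob0, knob3, knob4 and drawer_in below 0.13 m or distance between each of knob1, knob2, knob3 and drawer_in below 0.13 m or distance between each of knob1, knob2, knob4 and drawer_in below 0.13 m or distance between each of knob1, knob3, knob4 and drawer_in below 0.13 m or distance between each of knob2, knob3, knob4 and drawer_in below 0.13 m) and ((x of knob0 in the frame of drawer_in between -0.104 and 0.104 m and y of knob0 in the frame of drawer_in between -0.096 and 0.096 m and z of knob0 in the frame of drawer_in between 0 and 0.08 m) or (x of knob0 in the frame of tray between -0.118 and 0.118 m and y of knob0 in the frame of tray between -0.062 and 0.062 m and z of knob0 in the frame of tray between 0 and 0.055 m)) and ((x of knob1 in the frame of drawer_in between -0.104 and 0.104 m and y of knob1 in the frame of drawer_in between -0.096 and 0.096 m and z of knob1 in the frame of drawer_in between 0 and 0.08 m) or (x of knob1 in the frame of tray between -0.118 and 0.118 m and y of knob1 in the frame of tray between -0.062 and 0.062 m and z of knob1 in the frame of tray between 0 and 0.055 m)) and ((x of knob2 in the frame of drawer_in between -0.104 and 0.104 m and y of knob2 in the frame of drawer_in between -0.096 and 0.096 m and z of knob2 in the frame of drawer_in between 0 and 0.08 m) or (x of knob2 in the frame of tray between -0.118 and 0.118 m and y of knob2 in the frame of tray between -0.062 and 0.062 m and z of knob2 in the frame of tray between 0 and 0.055 m)) and ((x of knob3 in the frame of drawer_in between -0.104 and 0.104 m and y of knob3 in the frame of drawer_in between -0.096 and 0.096 m and z of knob3 in the frame of drawer_in between 0 and 0.08 m) or (x of knob3 in the frame of tray between -0.118 and 0.118 m and y of knob3 in the frame of tray between -0.062 and 0.062 m and z of knob3 in the frame of tray between 0 and 0.055 m)) and ((x of knob4 in the frame of drawer_in between -0.104 and 0.104 m and y of knob4 in the frame of drawer_in between -0.096 and 0.096 m and z of knob4 in the frame of drawer_in between 0 and 0.08 m) or (x of knob4 in the frame of tray between -0.118 and 0.118 m and y of knob4 in the frame of tray between -0.062 and 0.062 m and z of knob4 in the frame of tray between 0 and 0.055 m)) and value of joint kit_drawer0 below 0.006 m and horizontal distance between scoop and mat below 0.06 m and z of scoop in the frame of mat below 0.01 m and angle between scoop's own z axis and vertical below 0.12 rad and linear speed of scoop below 0.02 m/s); the robot touches nothing.
It fails at once if a finger touches a knob (contact force between the fingers and knob0 above 0.5 N or contact force between the fingers and knob1 above 0.5 N or contact force between the fingers and knob2 above 0.5 N or contact force between the fingers and knob3 above 0.5 N or contact force between the fingers and knob4 above 0.5 N).
It fails at once if the blue can is moved more than 30 mm (distance of can from where it was at the start of the episode above 0.03 m).
It fails at once if the black tub is moved more than 30 mm (distance of tub from where it was at the start of the episode above 0.03 m).
It fails at once if the wrench is moved more than 30 mm (distance of wrench from where it was at the start of the episode above 0.03 m).
It also fails if it takes over 72 s, if anything falls off the work surface, if the arm or the gripper's body presses on something with over 40 N, if the wrist force passes 120 N, or if a joint passes its speed limit or range.

ROBOT

A 7-joint arm with a two-finger parallel gripper is mounted at the origin on the work surface. World frame = base frame: x ahead of the robot, y to its left, z up, the work surface at z = 0. Lengths are in m, angles in degrees, forces in N, time in s.
With the tool pointing down it reaches from about 0.425 to 0.875 m from the base axis. Payload 4.7 kg.
Tool frame: the origin (TCP) lies at the very end of the fingers, on their centre line; the grasp point (between the pads) lies 19 mm behind it; z points along the fingers, y is the line along which they close (so a half turn about z gives the same grasp; the last joint's range is limited). The gripper opens to 87 mm and grips with 3 to 60 N. Pads are 19 mm wide; open, the fingers measure 117 mm over their backs; the gripper's body (75 mm by 190 mm) begins 51 mm behind the grasp point.
Start: joints at [-70.296, 18.392, -4.016, 83.108, 1.295, 78.541, -3.26], TCP at [0.211, 0.615, 0.223] pointing down, gripper open.
Joint ranges: [-163.93, 163.93], [-17.29, 119.83], [-79.2, 71.16], [3.27, 140.29], [-89.18, 269.18], [5.43, 117.66], [-154.24, 154.24]. Speed limits (degrees/s): [147.25, 147.25, 180, 180, 180, 180, 180].

INTERFACE

Orientations are given as [roll, pitch, yaw] about the fixed x, y, z axes, in that order (R = Rz(yaw) Ry(pitch) Rx(roll)).
In Python, from cell import get_obs, read_camera, sign_off, silhouettes gives the robot as it stands.
- The arm moves only by the tool play_rows, never from a script. Its argument "steps" is a list that holds one entry, the list of rows, each a list of 7 numbers: the shift along the tool's x, y, z in m, then the turn, a rotation vector about the tool's x, y, z in rad, then the finger opening in m, from 0 to 0.087. A call has 1 to 12 rows; each row shifts and turns the commanded pose from where the row before left it, along the tool's axes as they then stand; what a row does not reach is not made up. A row lasts 1/10 s, in which the tool goes at most 50 mm and 8.59 degrees, less where a joint would pass 70% of its speed; a pose out of reach is approached as far as the arm can. A call is refused whole if a number of a shift passes 0.05 or a number of a turn 0.15, either way. A call with a gripper value outside its range is refused whole. The fingers move at their own pace and stop on an object; "force" is the grip in N (left out, the last holds). Time passes only in rows, so rows that do not move let the fingers close. It gives the time, the measured TCP pose, the force, the opening and the grip force at its end, in the units of the state.
- get_obs(): the state, without advancing time (a new reading comes with each control period).
- read_camera(name): name is "side" or "top"; returns a dict with "frame" (400x640x3 uint8, red, green, blue), "intrinsics" (3x3 intrinsics, pixels), "view" (4x4, takes a point from world to camera coordinates). Camera axes: x right, y up, looking along -z (the intrinsics and any distortion apply to the point x, -y, -z); pixel columns grow to the right and rows downward; lengths in m; the calibration is good to about 2 mm. A picture is of the moment at which its call begins. There is no depth.
- sign_off(): hands the job in; it is judged then, once.
Trained networks look in the newest picture that a camera, given by its name, has taken for a name from the list of things; names that differ only in an ending like _2 or _b are one class to them, and where a whole thing is asked for, a point or a joint stands for the part that bears it (a point fixed in the world has none). Each returns a list of dicts, best first, with "p" (0 to 1); they miss things now and then, are a little off and sometimes report something else, mostly with a low value. They report only what shows in the picture. A call takes as long as a camera call.
- silhouettes(camera, name): "pixels" (400x640 bool, what is visible of it) and "extent" ([left, top, right, bottom] in pixels, round what is visible of it).
The state is a dict: "time_s": time; "qpos": joint angles; "joint_velocities": joint speeds; "effort": joint torques, N m; "tool_pos": TCP position; "tool_rot": TCP orientation; "force": force on the tool from outside, world axes, zero at the start; "wrist_torque": the same for the moment, N m; "grip_width": finger opening in m; "grasp_force": force on a finger pad.
Only numpy, scipy, OpenCV 4.12 (cv2) and the standard library are available. Lean on these libraries where they do the work, as an engineer would, in place of code of your own. Each camera call takes 0.05 s, during which the arm holds its last target. There are 200 camera calls.

## Working session

There is one attempt and no reset: what is moved stays moved. The work goes in short steps, Python scripts to look and compute and a tool call to move; the robot and the scene stay as the last step left them, time stands still between calls to the robot, and variables do not carry over. Pictures are saved under pics/ and viewed, at most 10 in all, crops included, and the job is handed in when it is done.

Besides the shell and the picture viewer there is one more tool, called after ">>>" as a command line: name --argument value ..., lists and objects as JSON in quotes. play_rows: Moves the arm, as the interface text tells. Its arguments: {"type":"object","properties":{"steps":{"type":"array","items":{"type":"array","items":{"type":"array","items":{"type":"number"}}}},"force":{"type":"number"}},"required":["steps"]}

```bash
ls; mkdir -p pics; cat > h.py <<'E'
import numpy as np,cv2
from cell import *
def save(n,f):
    r=read_camera(n); cv2.imwrite(f,r["frame"][:,:,::-1]); return r
def ray(r,u,v):
    K=np.array(r["intrinsics"]);V=np.array(r["view"])
    d=np.linalg.inv(K)@[u,v,1]; d=np.array([d[0],-d[1],-d[2]])
    R=V[:3,:3]; c=-R.T@V[:3,3]; return c,R.T@d
def atz(r,u,v,z):
    c,d=ray(r,u,v); return c+d*(z-c[2])/d[2]
def proj(r,p):
    K=np.array(r["intrinsics"]);V=np.array(r["view"])
    q=V[:3,:3]@np.array(p)+V[:3,3]; q=K@[q[0],-q[1],-q[2]]; return q[:2]/q[2]
E
python3 - <<'E'
from h import *
np.set_printoptions(precision=3,suppress=True)
o=get_obs();print(o["tool_pos"],o["tool_rot"],o["time_s"])
for n in("top","side"):
    r=save(n,f"pics/{n}0.png");print(n,r["intrinsics"],r["view"],[k for k in r])
    for k in("scoop","mat","tray","drawer_in","kit_drawer0_handle","knob0","can","tub","wrench"):
        for s in silhouettes(n,k):
            if s["p"]<.3: continue
            m=s["pixels"].astype(np.uint8);v,u=np.nonzero(m);b=cv2.minAreaRect(np.c_[u,v].astype(np.float32))
            print(n,k,round(s["p"],2),np.round(s["extent"]),round(u.mean(),1),round(v.mean(),1),atz(r,u.mean(),v.mean(),0.0),cv2.boxPoints(b).round(0).tolist())
E
```

```text
pics
[0.21  0.614 0.221] [-179.889    0.007  161.104] 0.0
top [[422.789   0.    319.708]
 [  0.    422.789 195.198]
 [  0.      0.      1.   ]] [[-0.017 -1.    -0.01   0.001]
 [ 0.991 -0.018  0.134 -0.507]
 [-0.134 -0.008  0.991 -1.17 ]
 [ 0.     0.     0.     1.   ]] ['frame', 'intrinsics', 'view']
top scoop 0.64 [302. 154. 336. 206.] 318.7 174.3 [ 0.574 -0.006  0.   ] [[297.0, 162.0], [332.0, 154.0], [343.0, 200.0], [308.0, 208.0]]
top mat 0.6 [292. 140. 350. 201.] 321.8 167.2 [ 0.595 -0.015  0.   ] [[293.0, 143.0], [344.0, 139.0], [348.0, 197.0], [297.0, 201.0]]
top mat 0.58 [470. 144. 508. 200.] 489.1 170.5 [ 0.576 -0.507  0.   ] [[468.0, 141.0], [510.0, 141.0], [510.0, 200.0], [468.0, 200.0]]
top tray 0.63 [204. 126. 261. 220.] 232.5 175.4 [0.575 0.249 0.   ] [[205.0, 131.0], [253.0, 128.0], [259.0, 213.0], [212.0, 217.0]]
top drawer_in 0.8 [371. 134. 459. 213.] 413.0 171.6 [ 0.577 -0.283  0.   ] [[370.0, 143.0], [452.0, 134.0], [460.0, 208.0], [377.0, 216.0]]
top kit_drawer0_handle 0.89 [372. 136. 459. 214.] 412.8 171.9 [ 0.576 -0.283  0.   ] [[368.0, 142.0], [452.0, 133.0], [4
[... 2440 characters left out ...]
235.0, 152.0]]
side can 0.66 [338. 351. 368. 400.] 352.9 374.0 [ 0.281 -0.399  0.   ] [[336.0, 356.0], [351.0, 349.0], [374.0, 395.0], [359.0, 403.0]]
side can 0.48 [353. 208. 456. 308.] 402.5 257.1 [ 0.6   -0.241  0.   ] [[341.0, 252.0], [389.0, 195.0], [460.0, 254.0], [411.0, 312.0]]
side tub 0.89 [429. 288. 512. 368.] 469.1 326.4 [ 0.582 -0.489  0.   ] [[424.0, 328.0], [483.0, 282.0], [515.0, 322.0], [456.0, 368.0]]
side wrench 0.81 [338. 350. 369. 400.] 352.8 373.8 [ 0.281 -0.398  0.   ] [[337.0, 355.0], [353.0, 350.0], [369.0, 398.0], [353.0, 404.0]]
side wrench 0.52 [352. 206. 454. 308.] 402.0 257.4 [ 0.598 -0.241  0.   ] [[342.0, 254.0], [388.0, 198.0], [458.0, 255.0], [412.0, 311.0]]
```

```bash
python3 - <<'E'
import cv2
a=cv2.imread("pics/top0.png")[120:225,190:470];b=cv2.imread("pics/side0.png")[125:325,220:470]
cv2.imwrite("pics/a.png",cv2.resize(a,None,fx=2.85,fy=2.85,interpolation=cv2.INTER_CUBIC))
cv2.imwrite("pics/b.png",cv2.resize(b,None,fx=3,fy=3,interpolation=cv2.INTER_CUBIC))
E
```

```text
(no output)
```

View pics/a.png

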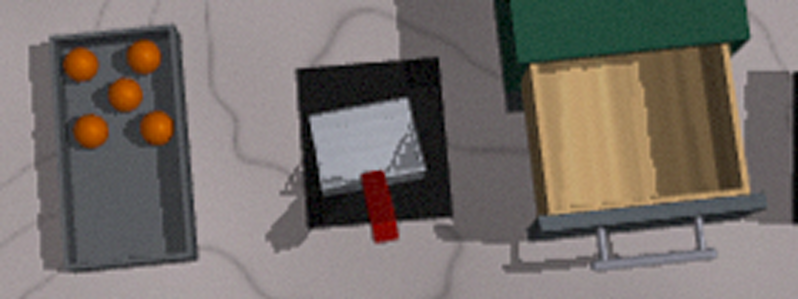

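View pics/b.png

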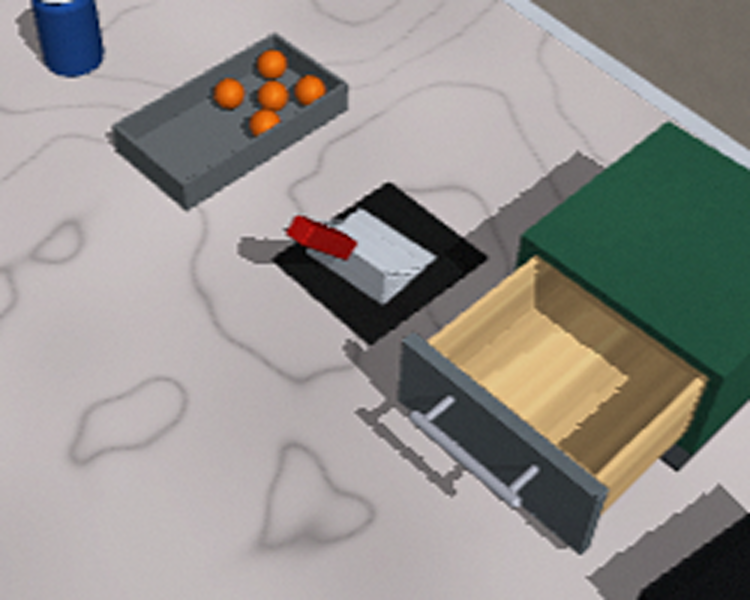

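The top view shows five knobs at the far end of the tray, crop pixels (80,65), (144,57), (125,95), (91,131) and (157,128). It also shows the scoop on the mat with its red handle at (380,205) and the open drawer with its bar at (595,267)–(716,255). The side view agrees with all of this.

```bash
python3 - <<'E'
from h import *
from scipy.optimize import least_squares,minimize
np.set_printoptions(precision=3,suppress=True)
T=read_camera("top");S=read_camera("side")
A=lambda u,v:(np.array([u,v])+.5)/2.85-.5+[190,120]
B=lambda u,v:(np.array([u,v])+.5)/3-.5+[220,125]
def W(p,q,z0=0):
    c,s=np.cos(p[2]),np.sin(p[2]); return [p[0]+c*q[0]-s*q[1],p[1]+s*q[0]+c*q[1],q[2]+z0]
def fit(cs,p0,z0=0):
    f=lambda p:np.concatenate([proj(r,W(p,q,z0))-uv for r,uv,q in cs])
    o=least_squares(f,p0,loss="soft_l1");print(o.x,np.degrees(o.x[2]),"res",f(o.x).round(1));return o.x
l=.0425
print("scoop");fit([(T,A(309,116),(l,.052,.002)),(T,A(408,98),(l,-.052,.002)),(T,A(385,240),(-.106,0,.127)),(T,A(373,172),(-.042,0,.06)),
 (S,B(290,228),(-.11,0,.127)),(S,B(358,210),(l,.052,.002)),(S,B(435,258),(l,-.052,.002))],[.58,0,0],.004)
print("bar");fit([(T,A(595,267),(0,.055,.088)),(T,A(716,255),(0,-.055,.088)),(S,B(415,415),(0,.055,.088)),(S,B(518,500),(0,-.055,.088))],[.45,-.27,0])
m={}
import itertools
def iou(name,dims,p0,z=0):
    M=[]
    for n in("top","side"):
        s=silhouettes(n,name)[0]["pixels"].astype(np.uint8)
        pts=cv2.findNonZero(s); h=cv2.convexHull(pts); a=np.zeros((1600,2560),np.uint8); 
        M.append(cv2.resize(cv2.fillConvexPoly(s.copy(),h,1),(2560,1600),interpolation=cv2.INTER_NEAREST))
    def c(p):
        t=0
        for r,mm in zip((T,S),M):
            P=np.array([proj(r,W(p,(a*dims[0]/2,b*dims[1]/2,k*dims[2]))) for a in(-1,1) for b in(-1,1) for k in(0,1)])
            a=np.zeros_like(mm);cv2.fillConvexPoly(a,cv2.convexHull(((P+.5)*4-.5).round().astype(np.int32)),1)
            t-=(a&mm).sum()/(a|mm).sum()
        return t
    o=minimize(c,p0,method="Nelder-Mead",options=dict(initial_simplex=np.array(p0)+np.array([[0,0,0],[.02,0,0],[0,.02,0],[0,0,.1]])))
    print(name,o.x,np.degrees(o.x[2]),o.fun)
    return o.x
t=iou("tray",(.24,.128,.04),[.57,.25,0.06]);iou("mat",(.17,.15,.004),[.595,-.015,.06])
print("tray corners top view px crop",[((proj(T,W(t,(a*.12,b*.064,.04)))-[190,120]+.5)*2.85).round() for a,b in((1,1),(1,-1),(-1,-1),(-1,1))])
c,s=np.cos(t[2]),np.sin(t[2])
for u,v in((80,65),(144,57),(125,95),(91,131),(157,128)):
    p=atz(T,*A(u,v),.023);d=p[:2]-t[:2];print(p,"in tray",c*d[0]+s*d[1],-s*d[0]+c*d[1])
V=np.array(T["view"]);print("cam",-V[:3,:3].T@V[:3,3])
E
```

```text
scoop
[ 0.579 -0.004  0.152] 8.73149259044085 res [ 0.1  0.7  0.1  1.2 -0.7 -1.4 -0.4  2.8  1.5  0.8  0.8 -0.9  0.2 -0.3]
bar
[ 0.451 -0.276  0.094] 5.381169601029011 res [ 0.5  0.1 -1.4 -0.3  0.5  0.4 -0.5  0.1]
tray [0.581 0.244 0.074] 4.2499342860552805 -1.9250062249903606
mat [ 0.586 -0.011  0.066] 3.788621864071287 -1.9259176147583976
tray corners top view px crop [array([49., 36.]), array([175.,  25.]), array([191., 259.]), array([ 63., 270.])]
[0.67  0.288 0.023] in tray 0.09141042503937406 0.03802497377867489
[0.677 0.223 0.023] in tray 0.09368158689852836 -0.028186810046919957
[0.637 0.242 0.023] in tray 0.055589225146180005 -0.006145473212207049
[0.6   0.276 0.023] in tray 0.02131128299305442 0.030863773729588338
[0.602 0.209 0.023] in tray 0.01816005352042036 -0.036537210711687966
cam [ 0.346 -0.018  1.227]
```

```bash
cat > ov.py <<'E'
from h import *
import sys
def ov(out,t,wh=("top","side")):
    ims=[]
    for n,(x0,y0,x1,y1) in (("top",(195,120,270,225)),("side",(250,125,345,200))):
        r=read_camera(n);k=5.5 if n=="top" else 4.5
        im=cv2.resize(r["frame"][y0:y1,x0:x1,::-1],None,fx=k,fy=k,interpolation=cv2.INTER_CUBIC)
        c,s=np.cos(t[2]),np.sin(t[2])
        for hx,hy,z,col in((.12,.064,.04,(0,255,255)),(.115,.059,.005,(0,255,0)),(.12,.064,0,(255,0,255))):
            P=np.array([(proj(r,(t[0]+c*a*hx-s*b*hy,t[1]+s*a*hx+c*b*hy,z))-[x0,y0]+.5)*k for a,b in((1,1),(1,-1),(-1,-1),(-1,1))])
            cv2.polylines(im,[(P*16).round().astype(np.int32)],True,col,1,cv2.LINE_AA,4)
        ims.append(im)
    h=max(i.shape[0] for i in ims); ims=[cv2.copyMakeBorder(i,0,h-i.shape[0],0,0,0) for i in ims]
    o=np.hstack(ims)[:600,:840];o=cv2.resize(o,None,fx=min(1,800/o.shape[1]),fy=min(1,800/o.shape[1]));cv2.imwrite(out,o)
ov(sys.argv[1],[float(v) for v in sys.argv[2:5]])
E
python3 ov.py pics/c.png .581 .244 .085
```

```text
(no output)
```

View pics/c.png

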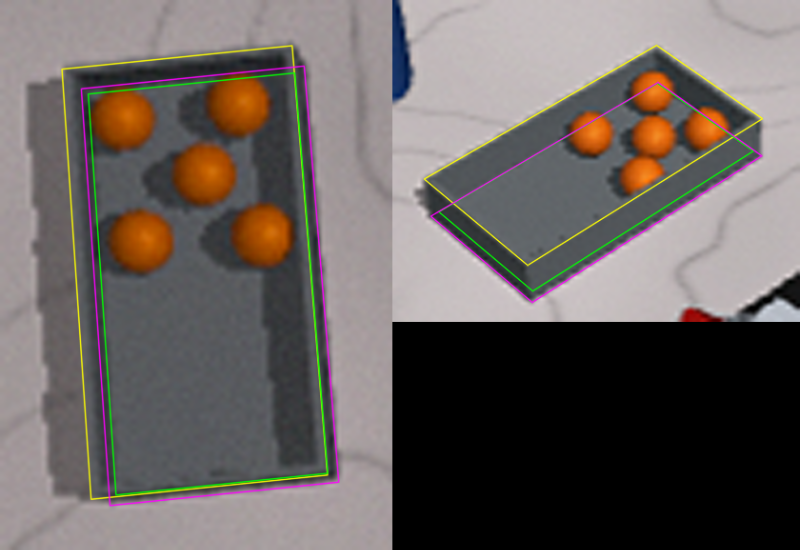

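The overlay fits the tray well (yaw 4.9°), so I'll write a planner and go above the handle.

```bash
cat > pl.py <<'E'
import numpy as np,json,sys,os
from scipy.spatial.transform import Rotation as Ro
ST="cmd.json"
def state():
    if os.path.exists(ST):
        d=json.load(open(ST));return np.array(d["p"]),Ro.from_quat(d["q"])
    return np.array([.211,.615,.223]),Ro.from_euler("xyz",[180,0,161.1],degrees=True)
def keep(p,R): json.dump(dict(p=list(p),q=list(R.as_quat())),open(ST,"w"))
def tool(yaw,lean):  # x forward at yaw, fingers leaning forward by lean deg
    return Ro.from_euler("z",yaw,degrees=True)*Ro.from_euler("y",-lean,degrees=True)*Ro.from_euler("x",180,degrees=True)
def go(segs,n_extra=0):
    """segs: list of (p,R,grip,nrows)"""
    p,R=state();rows=[]
    for tp,tR,g,n in segs:
        p0,w=p.copy(),(R.inv()*tR).as_rotvec();R0=R
        for i in range(1,n+1):
            d=np.round(R.inv().apply(p0+(tp-p0)*i/n-p),4)
            a=np.round((R.inv()*R0*Ro.from_rotvec(w*i/n)).as_rotvec(),3)
            assert abs(d).max()<=.05 and np.linalg.norm(a)<=.15,(d,a)
            p=p+R.apply(d);R=R*Ro.from_rotvec(a);rows.append([float(x) for x in d]+[float(x) for x in a]+[g])
    keep(p,R)
    for i in range(0,len(rows),12): print(json.dumps([rows[i:i+12]]).replace(" ",""))
# scoop pose (origin p, yaw, pitch nose-up deg) <-> tool, grasp lean L
L=20.
def scoop_tool(o,yaw,up=0,lean=None):
    lean=L if lean is None else lean
    S=Ro.from_euler("z",yaw,degrees=True)*Ro.from_euler("y",-up,degrees=True)
    R=S*Ro.from_euler("y",-lean,degrees=True)*Ro.from_euler("x",180,degrees=True)
    return np.array(o)+S.apply([-.084,0,.100])+R.apply([0,0,.019]),R
E
python3 - <<'E'
from pl import *
p,R=scoop_tool([.579,-.004,.004],8.7)
print(p)
q=p-R.apply([0,0,.1])
go([(q,R,.087,24)])
E
```

```text
[ 0.50239013 -0.01572296  0.08614584]
[[[-0.0187,-0.0216,0.0018,-0.019,0.005,0.109,0.087],[-0.021,-0.0194,0.0013,-0.02,0.004,0.11,0.087],[-0.023,-0.0171,0.0008,-0.019,0.005,0.109,0.087],[-0.0247,-0.0145,0.0005,-0.019,0.005,0.109,0.087],[-0.0262,-0.0116,0.0,-0.019,0.005,0.11,0.087],[-0.0273,-0.0088,-0.0003,-0.02,0.004,0.109,0.087],[-0.028,-0.0057,-0.0005,-0.019,0.005,0.109,0.087],[-0.0285,-0.0026,-0.0008,-0.019,0.005,0.11,0.087],[-0.0287,0.0005,-0.0009,-0.019,0.005,0.109,0.087],[-0.0283,0.0037,-0.001,-0.02,0.004,0.11,0.087],[-0.0279,0.0068,-0.001,-0.019,0.005,0.109,0.087],[-0.0269,0.0097,-0.0011,-0.019,0.005,0.109,0.087]]]
[[[-0.0256,0.0127,-0.0009,-0.02,0.005,0.11,0.087],[-0.0241,0.0154,-0.0007,-0.019,0.004,0.109,0.087],[-0.0223,0.018,-0.0006,-0.019,0.005,0.109,0.087],[-0.0202,0.0203,-0.0003,-0.019,0.005,0.11,0.087],[-0.0179,0.0224,0.0,-0.02,0.005,0.109,0.087],[-0.0153,0.0242,0.0005,-0.019,0.004,0.109,0.087],[-0.0126,0.0257,0.0008,-0.019,0.005,0.11,0.087],[-0.0097,0.027,0.0013,-0.02,0.005,0.109,0.087],[-0.0067,0.0278,0.0017,-0.019,0.005,0.109,0.087],[-0.0037,0.0283,0.0023,-0.019,0.004,0.11,0.087],[-0.0005,0.0285,0.0028,-0.019,0.005,0.109,0.087],[0.0025,0.0283,0.0034,-0.02,0.005,0.109,0.087]]]
```

>>> play_rows --steps '[[[-0.0187,-0.0216,0.0018,-0.019,0.005,0.109,0.087],[-0.021,-0.0194,0.0013,-0.02,0.004,0.11,0.087],[-0.023,-0.0171,0.0008,-0.019,0.005,0.109,0.087],[-0.0247,-0.0145,0.0005,-0.019,0.005,0.109,0.087],[-0.0262,-0.0116,0.0,-0.019,0.005,0.11,0.087],[-0.0273,-0.0088,-0.0003,-0.02,0.004,0.109,0.087],[-0.028,-0.0057,-0.0005,-0.019,0.005,0.109,0.087],[-0.0285,-0.0026,-0.0008,-0.019,0.005,0.11,0.087],[-0.0287,0.0005,-0.0009,-0.019,0.005,0.109,0.087],[-0.0283,0.0037,-0.001,-0.02,0.004,0.11,0.087],[-0.0279,0.0068,-0.001,-0.019,0.005,0.109,0.087],[-0.0269,0.0097,-0.0011,-0.019,0.005,0.109,0.087]]]'

```text
time_s: 2.6
tool_pos: [0.3396, 0.2958, 0.2014]
tool_rot: [172.0, -10.0, 86.0]
force: [0.7, 0.2, 0.3]
grip_width: 0.0871
grasp_force: 0.0
```

>>> play_rows --steps '[[[-0.0256,0.0127,-0.0009,-0.02,0.005,0.11,0.087],[-0.0241,0.0154,-0.0007,-0.019,0.004,0.109,0.087],[-0.0223,0.018,-0.0006,-0.019,0.005,0.109,0.087],[-0.0202,0.0203,-0.0003,-0.019,0.005,0.11,0.087],[-0.0179,0.0224,0.0,-0.02,0.005,0.109,0.087],[-0.0153,0.0242,0.0005,-0.019,0.004,0.109,0.087],[-0.0126,0.0257,0.0008,-0.019,0.005,0.11,0.087],[-0.0097,0.027,0.0013,-0.02,0.005,0.109,0.087],[-0.0067,0.0278,0.0017,-0.019,0.005,0.109,0.087],[-0.0037,0.0283,0.0023,-0.019,0.004,0.11,0.087],[-0.0005,0.0285,0.0028,-0.019,0.005,0.109,0.087],[0.0025,0.0283,0.0034,-0.02,0.005,0.109,0.087]]]'

```text
time_s: 3.8
tool_pos: [0.4947, 0.009, 0.1794]
tool_rot: [179.2, -19.1, 12.5]
force: [0.3, 0.8, 0.6]
grip_width: 0.0869
grasp_force: 0.0
```

```bash
python3 - <<'E'
from h import *
from pl import *
np.set_printoptions(precision=4,suppress=True)
o=get_obs();p,R=state();print(o["time_s"],o["tool_pos"],o["tool_rot"],o["qpos"]);print(p,R.as_euler("xyz",degrees=True))
T=read_camera("top")["frame"];S=read_camera("side")["frame"]
a=cv2.resize(T[120:225,270:400,::-1],None,fx=3,fy=3,interpolation=2);b=cv2.resize(S[150:260,290:420,::-1],None,fx=3,fy=3,interpolation=2)
b=b[:a.shape[0]];cv2.imwrite("pics/d.png",np.hstack([a,b]))
E
```

```text
3.8 [0.4947 0.009  0.1794] [179.1945 -19.0912  12.4933] [ -0.0168 -13.063   -1.9225 123.2984  -3.9556  50.8887 -77.6182]
[ 0.4686 -0.0209  0.1801] [179.9785 -20.012    8.7258]
```

View pics/d.png

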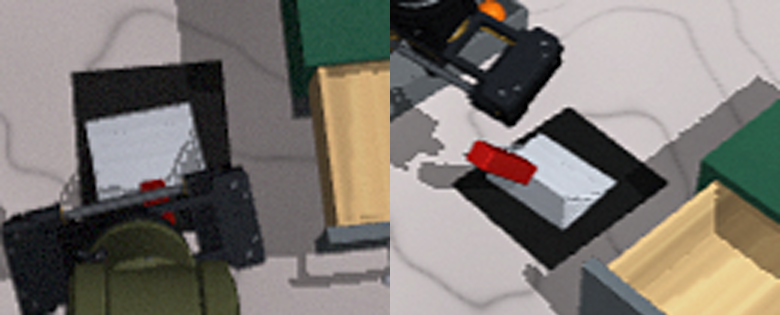

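```bash
python3 - <<'E'
from h import *
o=get_obs();print(o["time_s"],o["tool_pos"],o["tool_rot"],o["qpos"])
E
```

```text
3.9 [0.49497185 0.00699817 0.17911215] [179.14976425 -19.05589675  12.41104646] [ 5.38098207e-02 -1.29926991e+01 -1.78619966e+00  1.23263935e+02
 -3.90138222e+00  5.08848319e+01 -7.75254096e+01]
```

```bash
sed -i 's/^L=20\./L=10./' pl.py; cat >> pl.py <<'E'
def sync():
    from cell import get_obs
    o=get_obs();p=np.array(o["tool_pos"]);R=Ro.from_euler("xyz",o["tool_rot"],degrees=True);keep(p,R);return o
E
python3 - <<'E'
from pl import *
sync()
p,R=scoop_tool([.579,-.004,.004],8.7)
print(p,p-R.apply([0,0,.07]))
go([(p-R.apply([0,0,.07]),R,.087,5),(p-R.apply([0,0,.07]),R,.087,1)])
E
```

```text
[ 0.49922787 -0.01620685  0.08528865] [ 0.48721236 -0.01804548  0.1542252 ]
[[[-0.0041,0.0045,0.0039,-0.0,-0.032,0.012,0.087],[-0.0039,0.0045,0.0041,-0.001,-0.031,0.013,0.087],[-0.0037,0.0046,0.0042,0.0,-0.032,0.012,0.087],[-0.0035,0.0047,0.0042,-0.0,-0.032,0.012,0.087],[-0.0033,0.0047,0.0044,-0.0,-0.031,0.013,0.087],[-0.0,-0.0,0.0,-0.0,-0.0,-0.0,0.087]]]
```

>>> play_rows --steps '[[[-0.0041,0.0045,0.0039,0,-0.032,0.012,0.087],[-0.0039,0.0045,0.0041,-0.001,-0.031,0.013,0.087],[-0.0037,0.0046,0.0042,0,-0.032,0.012,0.087],[-0.0035,0.0047,0.0042,0,-0.032,0.012,0.087],[-0.0033,0.0047,0.0044,0,-0.031,0.013,0.087],[0,0,0,0,0,0,0.087]]]'

```text
time_s: 4.5
tool_pos: [0.4867, -0.0154, 0.1533]
tool_rot: [-179.9, -9.8, 9.0]
force: [-0.4, -0.2, -0.1]
grip_width: 0.0867
grasp_force: 0.0
```

```bash
python3 - <<'E'
from pl import *
p0,R0=state();o=sync();print(p0,R0.as_euler("xyz",degrees=True),o["tool_pos"],o["tool_rot"],o["qpos"])
p,R=scoop_tool([.579,-.004,.004],8.7)
go([(p,R,.087,8),(p,R,.087,2)])
E
```

```text
[ 0.4872202  -0.0180891   0.15426874] [-179.96931887  -10.02621526    8.67636685] [ 0.48671743 -0.01541922  0.15327332] [-179.94663584   -9.84199625    8.99407054] [  1.17263655  -5.9400538   -1.225875   118.66976361  -2.01561342
  57.56803056 -80.12209396]
[[[0.0001,0.0003,0.0086,-0.0,0.0,0.001,0.087],[0.0,0.0004,0.0087,-0.0,0.001,0.0,0.087],[0.0001,0.0003,0.0086,-0.001,0.0,0.001,0.087],[0.0,0.0004,0.0086,0.0,0.0,0.001,0.087],[0.0,0.0003,0.0087,-0.0,0.001,0.0,0.087],[0.0001,0.0004,0.0086,-0.0,0.0,0.001,0.087],[0.0,0.0003,0.0086,-0.001,0.0,0.0,0.087],[0.0001,0.0003,0.0087,0.0,0.001,0.001,0.087],[-0.0,0.0,-0.0,0.0,-0.0,0.0,0.087],[-0.0,0.0,-0.0,0.0,-0.0,0.0,0.087]]]
```

>>> play_rows --steps '[[[0.0001,0.0003,0.0086,0,0,0.001,0.087],[0,0.0004,0.0087,0,0.001,0,0.087],[0.0001,0.0003,0.0086,-0.001,0,0.001,0.087],[0,0.0004,0.0086,0,0,0.001,0.087],[0,0.0003,0.0087,0,0.001,0,0.087],[0.0001,0.0004,0.0086,0,0,0.001,0.087],[0,0.0003,0.0086,-0.001,0,0,0.087],[0.0001,0.0003,0.0087,0,0.001,0.001,0.087],[0,0,0,0,0,0,0.087],[0,0,0,0,0,0,0.087]]]'

```text
time_s: 5.5
tool_pos: [0.4994, -0.0157, 0.0861]
tool_rot: [180.0, -10.2, 8.7]
force: [0.0, 0.3, 0.4]
grip_width: 0.0868
grasp_force: 0.0
```

```bash
python3 - <<'E'
from h import *
T=read_camera("top")["frame"];S=read_camera("side")["frame"]
a=cv2.resize(T[120:225,270:400,::-1],None,fx=3,fy=3,interpolation=2);b=cv2.resize(S[150:260,290:420,::-1],None,fx=3,fy=3,interpolation=2)
b=b[:a.shape[0]];cv2.imwrite("pics/e.png",np.hstack([a,b]))
o=get_obs();print(o["tool_pos"],o["tool_rot"],o["force"])
E
```

```text
[ 0.49978998 -0.01566165  0.08669577] [179.96857231 -10.22437766   8.75185286] [ 0.14653405  0.20452305 -0.37889168]
```

View pics/e.png

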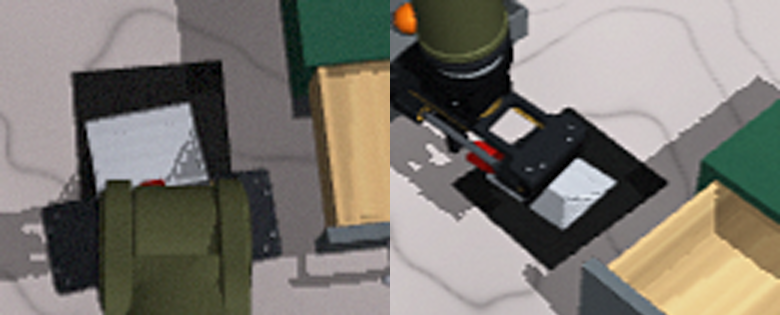

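The fingers straddle the red handle (crop (150,183) in the top view, (480,152) in the side view), so I'll grip.

>>> play_rows --steps '[[[0,0,0,0,0,0,0.03],[0,0,0,0,0,0,0.015],[0,0,0,0,0,0,0.015],[0,0,0,0,0,0,0.015],[0,0,0,0,0,0,0.015],[0,0,0,0,0,0,0.015],[0,0,0,0,0,0,0.015],[0,0,0,0,0,0,0.015]]]' --force 57

```text
time_s: 6.4
tool_pos: [0.4994, -0.0157, 0.0862]
tool_rot: [180.0, -10.2, 8.7]
force: [0.3, 1.3, 0.3]
grip_width: 0.0313
grasp_force: 0.0
```

```bash
python3 - <<'E'
from pl import *
p0,R0=state();print(p0,R0.as_euler("xyz",degrees=True))
o=sync();print(o["tool_pos"],o["tool_rot"],o["force"],o["grip_width"],o["grasp_force"])
keep(p0,R0)
# lift 100 mm
go([(p0+[0,0,.1],R0,.015,10),(p0+[0,0,.1],R0,.015,2)])
E
```

```text
[ 0.49926281 -0.01615549  0.08527094] [179.98886834 -10.01374966   8.70317247]
[ 0.49937758 -0.01567571  0.08623615] [179.97640482 -10.17449831   8.74812815] [0.32939543 1.32971264 0.26139659] 0.03126519224604349 0.0
[[[0.0017,0.0,-0.0098,0.0,0.0,0.0,0.015],[0.0018,0.0,-0.0099,0.0,0.0,0.0,0.015],[0.0017,0.0,-0.0098,0.0,0.0,0.0,0.015],[0.0018,0.0,-0.0099,0.0,0.0,0.0,0.015],[0.0017,0.0,-0.0098,0.0,0.0,0.0,0.015],[0.0017,0.0,-0.0099,0.0,0.0,0.0,0.015],[0.0018,0.0,-0.0098,0.0,0.0,0.0,0.015],[0.0017,0.0,-0.0099,0.0,0.0,0.0,0.015],[0.0017,0.0,-0.0098,0.0,0.0,0.0,0.015],[0.0018,0.0,-0.0099,0.0,0.0,0.0,0.015],[-0.0,0.0,0.0,0.0,0.0,0.0,0.015],[-0.0,0.0,0.0,0.0,0.0,0.0,0.015]]]
```

>>> play_rows --steps '[[[0,0,0,0,0,0,0.015],[0,0,0,0,0,0,0.015],[0,0,0,0,0,0,0.015],[0,0,0,0,0,0,0.015]]]'

```text
time_s: 6.8
tool_pos: [0.4994, -0.0158, 0.0862]
tool_rot: [180.0, -10.2, 8.7]
force: [0.2, -0.2, -0.7]
grip_width: 0.0232
grasp_force: 57.0
```

>>> play_rows --steps '[[[0.0017,0,-0.0098,0,0,0,0.015],[0.0018,0,-0.0099,0,0,0,0.015],[0.0017,0,-0.0098,0,0,0,0.015],[0.0018,0,-0.0099,0,0,0,0.015],[0.0017,0,-0.0098,0,0,0,0.015],[0.0017,0,-0.0099,0,0,0,0.015],[0.0018,0,-0.0098,0,0,0,0.015],[0.0017,0,-0.0099,0,0,0,0.015],[0.0017,0,-0.0098,0,0,0,0.015],[0.0018,0,-0.0099,0,0,0,0.015],[0,0,0,0,0,0,0.015],[0,0,0,0,0,0,0.015]]]'

```text
time_s: 8.0
tool_pos: [0.4991, -0.0157, 0.1864]
tool_rot: [180.0, -10.2, 8.7]
force: [-0.2, 0.1, -2.5]
grip_width: 0.0238
grasp_force: 57.0
```

```bash
cat >> pl.py <<'E'
TR=np.array([.581,.244]);TY=4.87
def tray(x,z,up=0,y=0,n=0):
    c,s=np.cos(np.radians(TY)),np.sin(np.radians(TY))
    return scoop_tool([TR[0]+c*x-s*y,TR[1]+s*x+c*y,z],TY,up)
E
python3 - <<'E'
from pl import *
p,R=tray(-.060,.10);print(p)
go([(p,R,.015,10),(p,R,.015,2)])
E
```

```text
[0.44080726 0.23205518 0.18128865]
[[[-0.0021,-0.0254,0.0,-0.001,-0.0,0.007,0.015],[-0.0022,-0.0254,0.0001,-0.001,-0.0,0.006,0.015],[-0.0024,-0.0254,-0.0001,-0.001,-0.0,0.007,0.015],[-0.0026,-0.0254,-0.0,-0.002,-0.0,0.006,0.015],[-0.0027,-0.0253,-0.0001,-0.001,-0.0,0.007,0.015],[-0.0029,-0.0254,-0.0001,-0.001,-0.0,0.007,0.015],[-0.0031,-0.0253,-0.0001,-0.001,-0.0,0.006,0.015],[-0.0032,-0.0253,-0.0002,-0.001,-0.0,0.007,0.015],[-0.0034,-0.0253,-0.0002,-0.001,-0.0,0.006,0.015],[-0.0036,-0.0252,-0.0002,-0.001,-0.0,0.007,0.015],[0.0,-0.0,-0.0,-0.0,-0.0,-0.0,0.015],[0.0,-0.0,-0.0,-0.0,-0.0,-0.0,0.015]]]
```

>>> play_rows --steps '[[[-0.0021,-0.0254,0,-0.001,0,0.007,0.015],[-0.0022,-0.0254,0.0001,-0.001,0,0.006,0.015],[-0.0024,-0.0254,-0.0001,-0.001,0,0.007,0.015],[-0.0026,-0.0254,0,-0.002,0,0.006,0.015],[-0.0027,-0.0253,-0.0001,-0.001,0,0.007,0.015],[-0.0029,-0.0254,-0.0001,-0.001,0,0.007,0.015],[-0.0031,-0.0253,-0.0001,-0.001,0,0.006,0.015],[-0.0032,-0.0253,-0.0002,-0.001,0,0.007,0.015],[-0.0034,-0.0253,-0.0002,-0.001,0,0.006,0.015],[-0.0036,-0.0252,-0.0002,-0.001,0,0.007,0.015],[0,0,0,0,0,0,0.015],[0,0,0,0,0,0,0.015]]]'

```text
time_s: 9.2
tool_pos: [0.4399, 0.2326, 0.1814]
tool_rot: [180.0, -10.1, 5.0]
force: [-0.0, -0.1, -1.9]
grip_width: 0.0235
grasp_force: 57.0
```

```bash
cat > look.py <<'E'
from pl import *
from h import *
import sys
np.set_printoptions(precision=4,suppress=True)
def look(out,pose,wt=(190,120,300,235),ws=(240,110,380,220),k=3.0,pts=None):
    # overlay scoop wire (estimated pose)
    ims=[]
    o,yaw,up=pose
    S=Ro.from_euler("z",yaw,degrees=True)*Ro.from_euler("y",-up,degrees=True)
    Q=np.array([[.0425,.052,0],[.0425,-.052,0],[-.0425,-.052,0],[-.0425,.052,0],[-.0425,.052,.05],[-.0425,-.052,.05]])
    Q=np.array(o)+S.apply(Q)
    for n,(x0,y0,x1,y1) in(("top",wt),("side",ws)):
        r=read_camera(n);im=cv2.resize(r["frame"][y0:y1,x0:x1,::-1],None,fx=k,fy=k,interpolation=2)
        P=np.array([(proj(r,q)-[x0,y0]+.5)*k for q in Q])
        for ix in([0,1,2,3],[2,3,4,5]):cv2.polylines(im,[(P[ix]*16).astype(np.int32)],True,(0,255,255),1,cv2.LINE_AA,4)
        ims.append(im)
    h=min(i.shape[0] for i in ims);cv2.imwrite(out,np.hstack([i[:h] for i in ims])[:600,:800])
def est():
    p,R=state();S=R*Ro.from_euler("x",180,degrees=True)*Ro.from_euler("y",L,degrees=True) if 0 else R*(Ro.from_euler("y",-L,degrees=True)*Ro.from_euler("x",180,degrees=True)).inv()
    o=p-R.apply([0,0,.019])-S.apply([-.084,0,.1]);e=S.as_euler("ZYX",degrees=True);return o,e[0],-e[1]
E
python3 - <<'E'
from look import *
o=get_obs();print(state()[0],o["tool_pos"],o["tool_rot"],o["qpos"],o["force"]);print(est())
look("pics/f.png",est())
E
```

```text
[0.4408 0.232  0.1813] [0.4399 0.2326 0.1814] [179.9852 -10.1009   4.9977] [ -11.5996   -5.1937  -21.6826  114.3512    3.2671   61.6203 -119.6847] [-0.0378 -0.1048 -1.8655]
(array([0.5212, 0.2389, 0.1   ]), np.float64(4.867725458897848), np.float64(0.013821807618880676))
```

View pics/f.png

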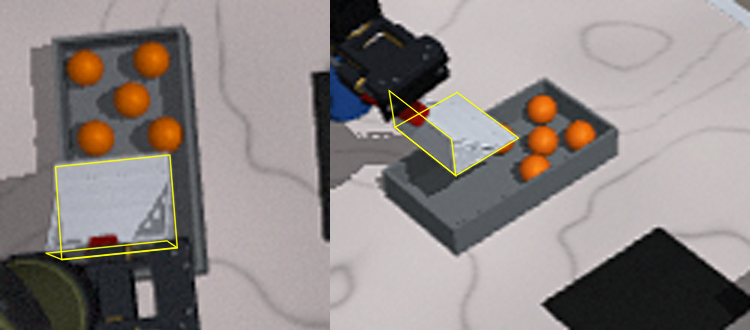

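The overlay matches the held scoop: lip at crop (55–170,155–165), flat and clear of the knobs. I'll lower it now.

```bash
python3 - <<'E'
from pl import *
p,R=tray(-.060,.015,-1.5);q,Q=tray(-.060,.0062,-1.5)
go([(p,R,.015,6),(q,Q,.015,4),(q,Q,.015,2)])
E
```

```text
[[[-0.002,0.0,0.0137,-0.0,-0.004,-0.0,0.015],[-0.002,0.0,0.0136,-0.0,-0.005,-0.0,0.015],[-0.0019,0.0,0.0137,-0.0,-0.004,-0.0,0.015],[-0.0019,0.0,0.0137,-0.0,-0.005,-0.0,0.015],[-0.0018,0.0,0.0137,-0.0,-0.004,-0.0,0.015],[-0.0017,0.0,0.0137,-0.0,-0.004,-0.0,0.015],[-0.0003,0.0,0.0022,-0.0,-0.0,-0.0,0.015],[-0.0004,0.0,0.0022,-0.0,-0.0,-0.0,0.015],[-0.0003,0.0,0.0022,-0.0,-0.0,-0.0,0.015],[-0.0003,0.0,0.0021,-0.0,-0.0,-0.0,0.015],[-0.0,0.0,0.0,-0.0,-0.0,-0.0,0.015],[-0.0,0.0,0.0,-0.0,-0.0,-0.0,0.015]]]
```

>>> play_rows --steps '[[[-0.002,0,0.0137,0,-0.004,0,0.015],[-0.002,0,0.0136,0,-0.005,0,0.015],[-0.0019,0,0.0137,0,-0.004,0,0.015],[-0.0019,0,0.0137,0,-0.005,0,0.015],[-0.0018,0,0.0137,0,-0.004,0,0.015],[-0.0017,0,0.0137,0,-0.004,0,0.015],[-0.0003,0,0.0022,0,0,0,0.015],[-0.0004,0,0.0022,0,0,0,0.015],[-0.0003,0,0.0022,0,0,0,0.015],[-0.0003,0,0.0021,0,0,0,0.015],[0,0,0,0,0,0,0.015],[0,0,0,0,0,0,0.015]]]'

```text
time_s: 10.5
tool_pos: [0.4431, 0.2328, 0.0909]
tool_rot: [-180.0, -8.7, 4.9]
force: [-0.3, -0.3, -1.5]
grip_width: 0.0238
grasp_force: 57.0
```

```bash
python3 - <<'E'
from pl import *
from cell import get_obs
o=get_obs();print(state()[0],o["tool_pos"],o["tool_rot"],o["force"],o["wrist_torque"])
# lip to tray x .060: origin .0175, z keep
q,Q=tray(.0,.0062,-1.5)
r,_=tray(.040,.0062,-1.5)
go([(q,Q,.015,12),(r,Q,.015,12)])
E
```

```text
[0.44299468 0.23227538 0.08962345] [0.44312498 0.2328329  0.09086646] [-179.96593933   -8.72792876    4.9091175 ] [-0.26156228 -0.32942494 -1.46600607] [-0.05056227  0.5071427   0.04051861]
[[[0.0049,0.0,0.0007,-0.0,-0.0,-0.0,0.015],[0.005,0.0,0.0008,-0.0,-0.0,-0.0,0.015],[0.0049,0.0,0.0007,-0.0,-0.0,-0.0,0.015],[0.005,0.0,0.0008,-0.0,-0.0,-0.0,0.015],[0.0049,0.0,0.0007,-0.0,-0.0,-0.0,0.015],[0.0049,0.0,0.0008,-0.0,-0.0,-0.0,0.015],[0.005,0.0,0.0007,-0.0,-0.0,-0.0,0.015],[0.0049,0.0,0.0008,-0.0,-0.0,-0.0,0.015],[0.005,0.0,0.0007,-0.0,-0.0,-0.0,0.015],[0.0049,0.0,0.0007,-0.0,-0.0,-0.0,0.015],[0.0049,0.0,0.0008,-0.0,-0.0,-0.0,0.015],[0.005,0.0,0.0007,-0.0,-0.0,-0.0,0.015]]]
[[[0.0033,0.0,0.0005,-0.0,-0.0,-0.0,0.015],[0.0033,0.0,0.0005,-0.0,-0.0,-0.0,0.015],[0.0033,0.0,0.0005,-0.0,-0.0,-0.0,0.015],[0.0033,0.0,0.0005,-0.0,-0.0,-0.0,0.015],[0.0033,0.0,0.0005,-0.0,-0.0,-0.0,0.015],[0.0033,0.0,0.0005,-0.0,-0.0,-0.0,0.015],[0.0033,0.0,0.0005,-0.0,-0.0,-0.0,0.015],[0.0033,0.0,0.0005,-0.0,-0.0,-0.0,0.015],[0.0033,0.0,0.0005,-0.0,-0.0,-0.0,0.015],[0.0033,0.0,0.0005,-0.0,-0.0,-0.0,0.015],[0.0033,0.0,0.0005,-0.0,-0.0,-0.0,0.015],[0.0032,0.0,0.0005,-0.0,-0.0,-0.0,0.015]]]
```

>>> play_rows --steps '[[[0.0049,0,0.0014,0,0,0,0.015],[0.005,0,0.0008,0,0,0,0.015],[0.0049,0,0.0007,0,0,0,0.015],[0.005,0,0.0008,0,0,0,0.015],[0.0049,0,0.0007,0,0,0,0.015],[0.0049,0,0.0008,0,0,0,0.015],[0.005,0,0.0007,0,0,0,0.015],[0.0049,0,0.0008,0,0,0,0.015],[0.005,0,0.0007,0,0,0,0.015],[0.0049,0,0.0007,0,0,0,0.015],[0.0049,0,0.0008,0,0,0,0.015],[0.005,0,0.0007,0,0,0,0.015]]]'

```text
time_s: 11.7
tool_pos: [0.5032, 0.238, 0.0901]
tool_rot: [-180.0, -8.7, 4.9]
force: [-2.2, -0.1, 4.5]
grip_width: 0.0237
grasp_force: 57.0
```

>>> play_rows --steps '[[[0.0033,0,0.0005,0,0,0,0.015],[0.0033,0,0.0005,0,0,0,0.015],[0.0033,0,0.0005,0,0,0,0.015],[0.0033,0,0.0005,0,0,0,0.015],[0.0033,0,0.0005,0,0,0,0.015],[0.0033,0,0.0005,0,0,0,0.015],[0.0033,0,0.0005,0,0,0,0.015],[0.0033,0,0.0005,0,0,0,0.015],[0.0033,0,0.0005,0,0,0,0.015],[0.0033,0,0.0005,0,0,0,0.015],[0.0033,0,0.0005,0,0,0,0.015],[0.0032,0,0.0005,0,0,0,0.015]]]'

```text
time_s: 12.9
tool_pos: [0.5425, 0.2415, 0.0901]
tool_rot: [-180.0, -8.7, 4.9]
force: [-3.7, 0.8, 5.4]
grip_width: 0.0238
grasp_force: 57.0
```

```bash
python3 - <<'E'
from look import *
p,R=state();keep(p-[0,0,.0007],R)
o=get_obs();print(state()[0],o["tool_pos"],o["tool_rot"],o["force"],o["wrist_torque"]);print(est())
look("pics/g.png",est())
E
```

```text
[0.5426 0.2408 0.0888] [0.5425 0.2415 0.0901] [-179.9716   -8.6682    4.9254] [-3.7076  0.7706  5.3738] [-0.168   0.6831 -0.0443]
(array([0.6208, 0.2475, 0.0055]), np.float64(4.868400083659719), np.float64(-1.4758683069986205))
```

View pics/g.png

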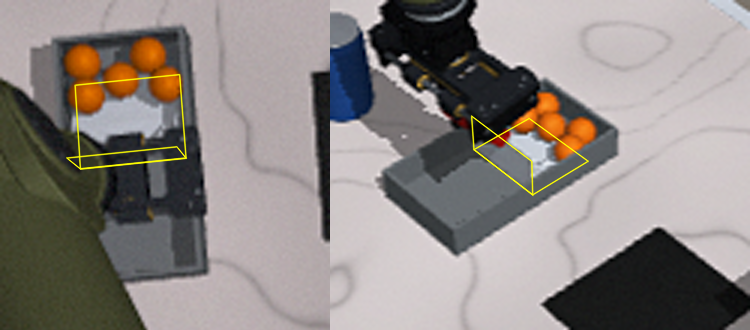

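The lip is at about tray x 0.08 and the near three knobs are riding on the blade. I'll push on towards the far wall.

>>> play_rows --steps '[[[0.003,0,0.0004,0,0,0,0.015],[0.003,0,0.0004,0,0,0,0.015],[0.003,0,0.0005,0,0,0,0.015],[0.003,0,0.0004,0,0,0,0.015],[0.003,0,0.0004,0,0,0,0.015],[0.003,0,0.0005,0,0,0,0.015],[0.003,0,0.0004,0,0,0,0.015],[0.003,0,0.0004,0,0,0,0.015],[0.002,0,0.0003,0,0,0,0.015]]]'

```text
time_s: 13.9
tool_pos: [0.5684, 0.2436, 0.0902]
tool_rot: [-180.0, -8.6, 4.9]
force: [-5.8, 0.1, 6.0]
grip_width: 0.0232
grasp_force: 57.0
```

```bash
python3 - <<'E'
from look import *
p,R=state();keep(p+R.apply([.026,0,.0037]),R)
o=get_obs();print(state()[0],o["tool_pos"],o["tool_rot"],o["force"],o["wrist_torque"]);print(est())
look("pics/h.png",est())
E
```

```text
[0.5687 0.243  0.089 ] [0.5684 0.2436 0.0902] [-179.9883   -8.6264    4.9197] [-5.7907  0.0524  5.968 ] [-0.1948  0.9076  0.035 ]
(array([0.647 , 0.2497, 0.0057]), np.float64(4.868400083659719), np.float64(-1.4758683069986205))
```

View pics/h.png

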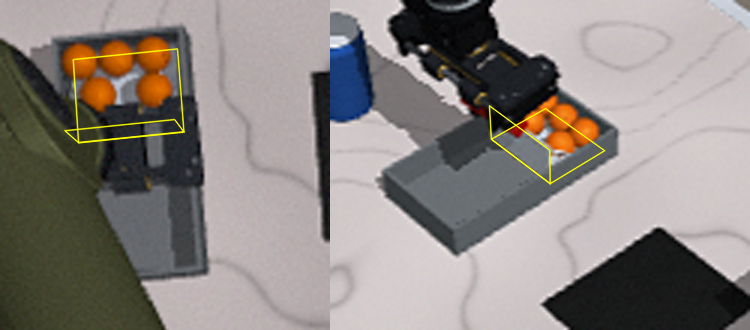

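Three knobs are at the far wall over the lip, crop (80,60), (117,58) and (153,55), and two are further back on the blade. I'll tilt the nose up about the rear edge.

```bash
cat >> pl.py <<'E'
def tilt(o0,yaw,up0,up1,n,dz=0,g=.015,piv=(-.0425,0,0)):
    S=lambda u:Ro.from_euler("z",yaw,degrees=True)*Ro.from_euler("y",-u,degrees=True)
    b=np.array(o0)+S(up0).apply(piv);out=[]
    for i in range(1,n+1):
        u=up0+(up1-up0)*i/n
        out.append((*scoop_tool(b+[0,0,dz*i/n]-S(u).apply(piv),yaw,u),g,1))
    return out
E
python3 - <<'E'
from look import *
o,y,u=est()
s=tilt(o,y,u,24,11,.002)
go(s+[s[-1]])
print(est())
E
```

```text
[[[-0.0035,-0.0,0.0008,-0.0,0.04,-0.0,0.015],[-0.0034,-0.0,0.0009,-0.0,0.041,-0.0,0.015],[-0.0034,-0.0,0.0008,-0.0,0.04,-0.0,0.015],[-0.0035,-0.0,0.0009,-0.0,0.041,-0.0,0.015],[-0.0034,-0.0,0.0008,-0.0,0.04,-0.0,0.015],[-0.0034,-0.0,0.0009,-0.0,0.041,-0.0,0.015],[-0.0034,-0.0,0.0008,-0.0,0.04,-0.0,0.015],[-0.0035,-0.0,0.0009,-0.0,0.04,-0.0,0.015],[-0.0034,-0.0,0.0008,-0.0,0.041,-0.0,0.015],[-0.0034,-0.0,0.0009,-0.0,0.04,-0.0,0.015],[-0.0033,-0.0,0.0009,-0.0,0.041,-0.0,0.015],[-0.0,-0.0,-0.0,-0.0,-0.0,-0.0,0.015]]]
(array([0.6434, 0.2494, 0.0261]), np.float64(4.856170591703598), np.float64(24.020750807790925))
```

>>> play_rows --steps '[[[-0.0035,0,0.0008,0,0.04,0,0.015],[-0.0034,0,0.0009,0,0.041,0,0.015],[-0.0034,0,0.0008,0,0.04,0,0.015],[-0.0035,0,0.0009,0,0.041,0,0.015],[-0.0034,0,0.0008,0,0.04,0,0.015],[-0.0034,0,0.0009,0,0.041,0,0.015],[-0.0034,0,0.0008,0,0.04,0,0.015],[-0.0035,0,0.0009,0,0.04,0,0.015],[-0.0034,0,0.0008,0,0.041,0,0.015],[-0.0034,0,0.0009,0,0.04,0,0.015],[-0.0033,0,0.0009,0,0.041,0,0.015],[0,0,0,0,0,0,0.015]]]'

```text
time_s: 15.2
tool_pos: [0.5388, 0.2378, 0.0686]
tool_rot: [179.6, -32.1, 5.3]
force: [-0.6, 0.1, -3.3]
grip_width: 0.0238
grasp_force: 57.0
```

```bash
python3 - <<'E'
from look import *
o=get_obs();print(state()[0],state()[1].as_euler("xyz",degrees=True),o["tool_pos"],o["tool_rot"],o["force"],o["wrist_torque"],o["qpos"])
look("pics/i.png",est())
E
```

```text
[0.537  0.2403 0.0675] [-179.9687  -34.0207    4.8502] [0.5388 0.2378 0.0686] [179.6012 -32.0623   5.2657] [-0.5865  0.0593 -3.3234] [-0.189   1.5214 -0.0419] [ -31.2323    2.696    -5.4589  128.2075   39.6613   26.667  -153.8327]
```

View pics/i.png

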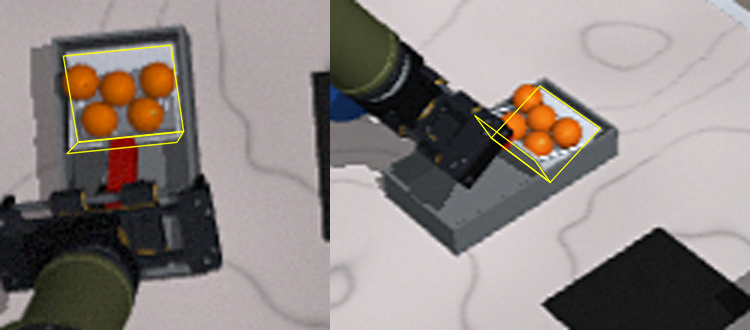

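All five knobs are on the tilted scoop, and the force (−3.3 N against −1.9 N empty) agrees. Joint 7 is at its limit, so I'll lift straight up first.

```bash
python3 - <<'E'
from look import *
sync();p,R=state();print(est())
q=p+np.array([.0,0,.06]);Y=Ro.from_euler("z",5,degrees=True)*R
go([(q,R,.015,8),(q+[0,-.012,.03],Y,.015,3),(q+[0,-.012,.03],Y,.015,1)])
E
```

```text
(array([0.6447, 0.2487, 0.0252]), np.float64(5.199370898656955), np.float64(22.18431313807892))
[[[0.004,0.0,-0.0063,0.0,0.0,0.0,0.015],[0.004,0.0001,-0.0064,0.0,0.0,0.0,0.015],[0.004,-0.0,-0.0063,0.0,0.0,0.0,0.015],[0.004,0.0,-0.0064,0.0,0.0,0.0,0.015],[0.004,0.0,-0.0063,0.0,0.0,0.0,0.015],[0.004,0.0001,-0.0064,0.0,0.0,0.0,0.015],[0.004,-0.0,-0.0063,0.0,0.0,0.0,0.015],[0.004,0.0,-0.0064,0.0,0.0,0.0,0.015],[0.005,0.004,-0.0086,0.015,0.0,-0.025,0.015],[0.0049,0.004,-0.0087,0.016,0.0,-0.024,0.015],[0.0048,0.004,-0.0088,0.015,0.0,-0.025,0.015],[0.0,0.0,0.0,0.0,0.0,0.0,0.015]]]
```

>>> play_rows --steps '[[[0.004,0,-0.0063,0,0,0,0.015],[0.004,0.0001,-0.0064,0,0,0,0.015],[0.004,0,-0.0063,0,0,0,0.015],[0.004,0,-0.0064,0,0,0,0.015],[0.004,0,-0.0063,0,0,0,0.015],[0.004,0.0001,-0.0064,0,0,0,0.015],[0.004,0,-0.0063,0,0,0,0.015],[0.004,0,-0.0064,0,0,0,0.015],[0.005,0.004,-0.0086,0.015,0,-0.025,0.015],[0.0049,0.004,-0.0087,0.016,0,-0.024,0.015],[0.0048,0.004,-0.0088,0.015,0,-0.025,0.015],[0,0,0,0,0,0,0.015]]]'

```text
time_s: 16.5
tool_pos: [0.5415, 0.2263, 0.1632]
tool_rot: [179.8, -32.4, 10.0]
force: [0.5, 0.8, -2.7]
grip_width: 0.0237
grasp_force: 57.0
```

```bash
python3 - <<'E'
from look import *
print(state()[0]);o=sync();print(o["tool_pos"],o["tool_rot"],o["force"],o["qpos"],est())
look("pics/j.png",est())
for n in("top","side"):
    im=cv2.cvtColor(read_camera(n)["frame"],cv2.COLOR_RGB2HSV);m=cv2.inRange(im,(8,150,80),(20,255,255))
    k,l,st,c=cv2.connectedComponentsWithStats(m);print(n,[(s[4],x.round()) for s,x in zip(st,c)][1:] )
p,R=state()
q=p+np.array([-.02,-.10,.10]);
go([(q,R,.015,10),(q,R,.015,2)])
E
```

```text
[0.5397 0.2275 0.16  ]
[0.5415 0.2263 0.1632] [179.8078 -32.4202  10.034 ] [ 0.5063  0.8078 -2.7498] [ -29.961    -7.0098   -2.8054  124.836    21.6235   33.8079 -127.8795] (array([0.6456, 0.2444, 0.1188]), np.float64(9.997859959953722), np.float64(22.420277869738104))
top [(np.int32(653), array([223., 143.])), (np.int32(1), array([239., 177.])), (np.int32(1), array([213., 178.])), (np.int32(2), array([224., 182.])), (np.int32(3), array([228., 191.])), (np.int32(369), array([ 27., 264.])), (np.int32(1), array([ 37., 275.])), (np.int32(1), array([ 32., 276.])), (np.int32(1), array([ 35., 278.])), (np.int32(1), array([ 38., 278.])), (np.int32(1), array([ 18., 281.])), (np.int32(1), array([ 34., 280.])), (np.int32(4), array([ 38., 282.])), (np.int32(496), array([ 10., 298.])), (np.int32(2), array([ 38., 284.])), (np.int32(1), array([  3., 286.])), (np.int32(4), array([ 38., 288.])), (np.int32(1), array([ 40., 286.])), (np.int32(1), array([ 38., 290.])), (np.int32(411), array([ 27., 315.]))]
side [(np.int32(1), array([276., 114.])), (np.int32(312), array([310., 130.])), (np.int32(238), array([116., 129.])), (np.int32(1), array([290., 123.])), (np.int32(1), array([273., 125.])), (np.int32(1), array([271., 126.])), (np.int32(1), array([263., 134.])), (np.int32(1), array([278., 143.]))]
[[[0.0022,0.0095,-0.0104,0.0,0.0,0.0,0.015],[0.0023,0.0096,-0.0104,0.0,0.0,0.0,0.015],[0.0022,0.0095,-0.0104,0.0,0.0,0.0,0.015],[0.0022,0.0095,-0.0104,0.0,0.0,0.0,0.015],[0.0022,0.0096,-0.0104,0.0,0.0,0.0,0.015],[0.0023,0.0095,-0.0104,0.0,0.0,0.0,0.015],[0.0022,0.0095,-0.0104,0.0,0.0,0.0,0.015],[0.0022,0.0096,-0.0104,0.0,0.0,0.0,0.015],[0.0023,0.0095,-0.0104,0.0,0.0,0.0,0.015],[0.0022,0.0095,-0.0104,0.0,0.0,0.0,0.015],[-0.0,0.0,0.0,0.0,0.0,0.0,0.015],[-0.0,0.0,0.0,0.0,0.0,0.0,0.015]]]
```

Five knobs are lifted and carried. I'll plan the transfer in terms of lip position and pitch.

```bash
cat >> look.py <<'E'
def lipnow():
    o,y,u=est();S=Ro.from_euler("z",y,degrees=True)*Ro.from_euler("y",-u,degrees=True);return np.r_[o+S.apply([.0425,0,0]),y,u]
def lip(wps,smooth=True):
    """wps: (x,y,z,yaw,up,n)"""
    a=lipnow();segs=[]
    for w in wps:
        b=np.array(w[:5]);n=w[5]
        for i in range(1,n+1):
            t=i/n;t=t*t*(3-2*t) if smooth else t
            c=a+(b-a)*t
            S=Ro.from_euler("z",c[3],degrees=True)*Ro.from_euler("y",-c[4],degrees=True)
            segs.append((*scoop_tool(c[:3]-S.apply([.0425,0,0]),c[3],c[4]),.015,1))
        a=b
    go(segs)
E
python3 - <<'E'
from look import *
print(lipnow())
lip([(.69,.06,.215,8,18,14),(.69,.06,.215,8,18,1)])
E
```

```text
[ 0.6643  0.1512  0.235   9.9979 22.4203]
[[[0.0001,0.0015,0.0002,0.003,-0.001,0.001,0.015],[0.0002,0.0037,0.0006,-0.001,-0.003,0.001,0.015],[0.0003,0.0056,0.0008,-0.001,-0.005,0.002,0.015],[0.0005,0.0071,0.0012,-0.002,-0.006,0.002,0.015],[0.0005,0.0084,0.0013,-0.001,-0.007,0.003,0.015],[0.0007,0.0091,0.0014,-0.002,-0.008,0.003,0.015],[0.0007,0.0094,0.0016,-0.002,-0.009,0.003,0.015],[0.0008,0.0095,0.0015,-0.002,-0.008,0.004,0.015],[0.0008,0.0091,0.0016,-0.002,-0.008,0.003,0.015],[0.0008,0.0083,0.0014,-0.001,-0.007,0.003,0.015],[0.0007,0.0072,0.0012,-0.002,-0.006,0.002,0.015],[0.0006,0.0055,0.0009,-0.001,-0.005,0.002,0.015]]]
[[[0.0004,0.0037,0.0007,-0.0,-0.003,0.001,0.015],[0.0001,0.0013,0.0002,-0.001,-0.001,0.001,0.015],[0.0,-0.0,-0.0,0.0,-0.0,-0.0,0.015]]]
```

```bash
python3 - <<'E'
from look import *
sync();print(lipnow())
lip([(.70,.0,.215,7,18,22),(.70,.0,.215,7,18,2)])
E
```

```text
[ 0.6825  0.2522  0.1316 10.1427 22.1984]
[[[0.0002,0.0019,-0.0006,0.005,-0.0,0.001,0.015],[0.0005,0.0042,-0.0016,-0.001,-0.002,0.001,0.015],[0.0008,0.0066,-0.0025,-0.001,-0.002,0.001,0.015],[0.001,0.0089,-0.0034,-0.001,-0.002,0.002,0.015],[0.0013,0.0108,-0.0041,-0.001,-0.004,0.002,0.015],[0.0015,0.0125,-0.0047,-0.002,-0.003,0.002,0.015],[0.0017,0.0138,-0.0052,-0.001,-0.005,0.003,0.015],[0.0019,0.0149,-0.0056,-0.002,-0.004,0.003,0.015],[0.002,0.0158,-0.0059,-0.002,-0.005,0.003,0.015],[0.002,0.0163,-0.0061,-0.002,-0.005,0.003,0.015],[0.0021,0.0166,-0.0061,-0.001,-0.005,0.003,0.015],[0.0022,0.0166,-0.0061,-0.002,-0.005,0.004,0.015]]]
[[[0.0021,0.0163,-0.006,-0.002,-0.005,0.003,0.015],[0.0021,0.0158,-0.0058,-0.002,-0.004,0.003,0.015],[0.0021,0.015,-0.0055,-0.002,-0.005,0.003,0.015],[0.0019,0.0138,-0.005,-0.001,-0.004,0.002,0.015],[0.0017,0.0125,-0.0046,-0.001,-0.004,0.003,0.015],[0.0015,0.0109,-0.0039,-0.002,-0.003,0.002,0.015],[0.0012,0.0089,-0.0032,-0.001,-0.003,0.002,0.015],[0.001,0.0067,-0.0024,-0.0,-0.002,0.001,0.015],[0.0006,0.0042,-0.0015,-0.001,-0.001,0.001,0.015],[0.0002,0.0015,-0.0005,0.0,-0.0,0.0,0.015],[-0.0,-0.0,-0.0,0.0,-0.0,0.0,0.015],[-0.0,-0.0,-0.0,0.0,-0.0,0.0,0.015]]]
```

>>> play_rows --steps '[[[0.0002,0.0019,-0.0006,0.005,0,0.001,0.015],[0.0005,0.0042,-0.0016,-0.001,-0.002,0.001,0.015],[0.0008,0.0066,-0.0025,-0.001,-0.002,0.001,0.015],[0.001,0.0089,-0.0034,-0.001,-0.002,0.002,0.015],[0.0013,0.0108,-0.0041,-0.001,-0.004,0.002,0.015],[0.0015,0.0125,-0.0047,-0.002,-0.003,0.002,0.015],[0.0017,0.0138,-0.0052,-0.001,-0.005,0.003,0.015],[0.0019,0.0149,-0.0056,-0.002,-0.004,0.003,0.015],[0.002,0.0158,-0.0059,-0.002,-0.005,0.003,0.015],[0.002,0.0163,-0.0061,-0.002,-0.005,0.003,0.015],[0.0021,0.0166,-0.0061,-0.001,-0.005,0.003,0.015],[0.0022,0.0166,-0.0061,-0.002,-0.005,0.004,0.015]]]'

```text
time_s: 17.9
tool_pos: [0.5509, 0.0863, 0.2147]
tool_rot: [-179.9, -29.8, 8.3]
force: [-0.3, 0.3, -3.5]
grip_width: 0.0235
grasp_force: 57.0
```

>>> play_rows --steps '[[[0.0021,0.0163,-0.006,-0.002,-0.005,0.003,0.015],[0.0021,0.0158,-0.0058,-0.002,-0.004,0.003,0.015],[0.0021,0.015,-0.0055,-0.002,-0.005,0.003,0.015],[0.0019,0.0138,-0.005,-0.001,-0.004,0.002,0.015],[0.0017,0.0125,-0.0046,-0.001,-0.004,0.003,0.015],[0.0015,0.0109,-0.0039,-0.002,-0.003,0.002,0.015],[0.0012,0.0089,-0.0032,-0.001,-0.003,0.002,0.015],[0.001,0.0067,-0.0024,0,-0.002,0.001,0.015],[0.0006,0.0042,-0.0015,-0.001,-0.001,0.001,0.015],[0.0002,0.0015,-0.0005,0,0,0,0.015],[0,0,0,0,0,0,0.015],[0,0,0,0,0,0,0.015]]]'

```text
time_s: 19.1
tool_pos: [0.559, -0.0171, 0.2545]
tool_rot: [-180.0, -28.1, 7.0]
force: [0.3, -0.5, -3.6]
grip_width: 0.0238
grasp_force: 57.0
```

```bash
python3 - <<'E'
from look import *
print(lipnow());o=sync();print(lipnow(),o["qpos"],o["force"])
lip([(.69,-.25,.215,5.4,16,22),(.69,-.25,.215,5.4,16,2)])
E
```

```text
[ 0.7001 -0.      0.215   7.0142 18.0158]
[ 0.7003  0.0003  0.2154  7.0362 18.0513] [-23.0269 -15.8417  20.8662 118.2802   3.9504  48.6267 -86.3352] [ 0.2967 -0.4628 -3.5717]
[[[-0.0002,0.0014,-0.0001,-0.0,-0.0,0.0,0.015],[-0.0006,0.0042,-0.0004,-0.001,-0.001,0.001,0.015],[-0.0008,0.0067,-0.0006,0.0,-0.001,0.0,0.015],[-0.0012,0.0089,-0.0009,-0.0,-0.001,0.001,0.015],[-0.0015,0.0107,-0.001,-0.001,-0.002,0.001,0.015],[-0.0016,0.0125,-0.0011,-0.001,-0.002,0.002,0.015],[-0.0018,0.0138,-0.0012,-0.0,-0.002,0.001,0.015],[-0.0019,0.0149,-0.0014,-0.001,-0.002,0.002,0.015],[-0.002,0.0157,-0.0013,-0.001,-0.002,0.001,0.015],[-0.002,0.0163,-0.0014,-0.001,-0.002,0.002,0.015],[-0.0021,0.0166,-0.0015,-0.001,-0.003,0.002,0.015],[-0.002,0.0165,-0.0013,-0.001,-0.002,0.001,0.015]]]
[[[-0.002,0.0163,-0.0014,-0.001,-0.003,0.002,0.015],[-0.0018,0.0158,-0.0013,-0.0,-0.002,0.002,0.015],[-0.0018,0.0149,-0.0012,-0.001,-0.002,0.001,0.015],[-0.0016,0.0139,-0.0011,-0.001,-0.002,0.002,0.015],[-0.0014,0.0124,-0.0009,-0.001,-0.002,0.001,0.015],[-0.0013,0.0109,-0.0009,-0.0,-0.002,0.001,0.015],[-0.001,0.0088,-0.0007,-0.001,-0.001,0.001,0.015],[-0.0007,0.0067,-0.0005,0.0,-0.001,0.001,0.015],[-0.0005,0.0043,-0.0003,-0.0,-0.001,0.0,0.015],[-0.0001,0.0014,-0.0001,-0.0,0.0,0.0,0.015],[-0.0,0.0,0.0,-0.0,0.0,0.0,0.015],[-0.0,0.0,0.0,-0.0,0.0,0.0,0.015]]]
```

>>> play_rows --steps '[[[-0.0002,0.0014,-0.0001,0,0,0,0.015],[-0.0006,0.0042,-0.0004,-0.001,-0.001,0.001,0.015],[-0.0008,0.0067,-0.0006,0,-0.001,0,0.015],[-0.0012,0.0089,-0.0009,0,-0.001,0.001,0.015],[-0.0015,0.0107,-0.001,-0.001,-0.002,0.001,0.015],[-0.0016,0.0125,-0.0011,-0.001,-0.002,0.002,0.015],[-0.0018,0.0138,-0.0012,0,-0.002,0.001,0.015],[-0.0019,0.0149,-0.0014,-0.001,-0.002,0.002,0.015],[-0.002,0.0157,-0.0013,-0.001,-0.002,0.001,0.015],[-0.002,0.0163,-0.0014,-0.001,-0.002,0.002,0.015],[-0.0021,0.0166,-0.0015,-0.001,-0.003,0.002,0.015],[-0.002,0.0165,-0.0013,-0.001,-0.002,0.001,0.015]]]'

```text
time_s: 20.3
tool_pos: [0.5536, -0.1595, 0.2577]
tool_rot: [179.9, -27.0, 6.0]
force: [0.2, -0.8, -3.7]
grip_width: 0.0237
grasp_force: 57.0
```

>>> play_rows --steps '[[[-0.002,0.0163,-0.0014,-0.001,-0.003,0.002,0.015],[-0.0018,0.0158,-0.0013,0,-0.002,0.002,0.015],[-0.0018,0.0149,-0.0012,-0.001,-0.002,0.001,0.015],[-0.0016,0.0139,-0.0011,-0.001,-0.002,0.002,0.015],[-0.0014,0.0124,-0.0009,-0.001,-0.002,0.001,0.015],[-0.0013,0.0109,-0.0009,0,-0.002,0.001,0.015],[-0.001,0.0088,-0.0007,-0.001,-0.001,0.001,0.015],[-0.0007,0.0067,-0.0005,0,-0.001,0.001,0.015],[-0.0005,0.0043,-0.0003,0,-0.001,0,0.015],[-0.0001,0.0014,-0.0001,0,0,0,0.015],[0,0,0,0,0,0,0.015],[0,0,0,0,0,0,0.015]]]'

```text
time_s: 21.5
tool_pos: [0.5499, -0.2632, 0.2594]
tool_rot: [-180.0, -26.0, 5.4]
force: [0.2, 0.5, -3.9]
grip_width: 0.0234
grasp_force: 57.0
```

```bash
python3 - <<'E'
from look import *
print(lipnow());o=sync();print(lipnow(),o["qpos"],o["force"])
lip([(.57,-.265,.175,5.4,6,20),(.57,-.265,.175,5.4,6,2)])
E
```

```text
[ 0.69   -0.2499  0.215   5.4254 15.9886]
[ 0.6901 -0.2498  0.2152  5.4242 16.0103] [-20.0217  -6.4834  49.7391 108.0705 -12.1497  55.3472 -49.017 ] [ 0.2278  0.5303 -3.8811]
[[[-0.0008,0.0,-0.0003,-0.0,-0.001,-0.0,0.015],[-0.0022,0.0001,-0.0007,-0.0,-0.004,-0.0,0.015],[-0.0036,0.0001,-0.0011,-0.0,-0.006,-0.0,0.015],[-0.0047,0.0002,-0.0015,-0.0,-0.007,-0.0,0.015],[-0.0057,0.0002,-0.0018,-0.0,-0.009,0.0,0.015],[-0.0065,0.0002,-0.0019,-0.0,-0.011,0.0,0.015],[-0.0072,0.0002,-0.002,-0.0,-0.011,0.0,0.015],[-0.0077,0.0003,-0.0021,-0.0,-0.012,0.0,0.015],[-0.008,0.0002,-0.002,-0.0,-0.013,0.0,0.015],[-0.0081,0.0003,-0.0019,-0.0,-0.013,0.0,0.015],[-0.0082,0.0003,-0.0019,-0.0,-0.013,0.0,0.015],[-0.0081,0.0003,-0.0016,-0.0,-0.013,0.0,0.015]]]
[[[-0.0077,0.0002,-0.0015,-0.0,-0.012,0.0,0.015],[-0.0072,0.0003,-0.0013,-0.0,-0.012,0.0,0.015],[-0.0065,0.0002,-0.0011,-0.0,-0.01,0.0,0.015],[-0.0058,0.0002,-0.0009,-0.0,-0.01,0.0,0.015],[-0.0047,0.0001,-0.0006,-0.0,-0.007,0.0,0.015],[-0.0036,0.0002,-0.0005,-0.0,-0.006,0.0,0.015],[-0.0023,0.0,-0.0003,-0.0,-0.003,0.0,0.015],[-0.0008,0.0001,-0.0001,-0.0,-0.002,0.0,0.015],[0.0,-0.0,-0.0,-0.0,0.0,0.0,0.015],[0.0,-0.0,-0.0,-0.0,0.0,0.0,0.015]]]
```

>>> play_rows --steps '[[[-0.0008,0,-0.0003,0,-0.001,0,0.015],[-0.0022,0.0001,-0.0007,0,-0.004,0,0.015],[-0.0036,0.0001,-0.0011,0,-0.006,0,0.015],[-0.0047,0.0002,-0.0015,0,-0.007,0,0.015],[-0.0057,0.0002,-0.0018,0,-0.009,0,0.015],[-0.0065,0.0002,-0.0019,0,-0.011,0,0.015],[-0.0072,0.0002,-0.002,0,-0.011,0,0.015],[-0.0077,0.0003,-0.0021,0,-0.012,0,0.015],[-0.008,0.0002,-0.002,0,-0.013,0,0.015],[-0.0081,0.0003,-0.0019,0,-0.013,0,0.015],[-0.0082,0.0003,-0.0019,0,-0.013,0,0.015],[-0.0081,0.0003,-0.0016,0,-0.013,0,0.015]]]'

```text
time_s: 22.7
tool_pos: [0.4771, -0.2731, 0.249]
tool_rot: [-180.0, -19.5, 5.4]
force: [-0.1, -0.3, -4.0]
grip_width: 0.0238
grasp_force: 57.0
```

>>> play_rows --steps '[[[-0.0077,0.0002,-0.0015,0,-0.012,0,0.015],[-0.0072,0.0003,-0.0013,0,-0.012,0,0.015],[-0.0065,0.0002,-0.0011,0,-0.01,0,0.015],[-0.0058,0.0002,-0.0009,0,-0.01,0,0.015],[-0.0047,0.0001,-0.0006,0,-0.007,0,0.015],[-0.0036,0.0002,-0.0005,0,-0.006,0,0.015],[-0.0023,0,-0.0003,0,-0.003,0,0.015],[-0.0008,0.0001,-0.0001,0,-0.002,0,0.015],[0,0,0,0,0,0,0.015],[0,0,0,0,0,0,0.015]]]'

```text
time_s: 23.7
tool_pos: [0.4396, -0.2778, 0.2431]
tool_rot: [180.0, -16.0, 5.4]
force: [0.2, -0.2, -3.6]
grip_width: 0.024
grasp_force: 57.0
```

```bash
python3 - <<'E'
from look import *
print(lipnow());o=sync();print(lipnow(),o["qpos"],o["force"])
# drawer geometry check: cabinet front top edge vs. lip in the top picture
r=read_camera("top");print("bar+165,z.126 px",proj(r,(.451+.165*.9956,-.276+.165*.094,.126)))
r=save("top","pics/t.png");save("side","pics/s.png")
lip([(.556,-.2662,.150,5.4,0,6),(.552,-.2666,.125,5.4,-10,6),(.552,-.2666,.108,5.4,-40,12)],False)
E
```

```text
[ 0.5699 -0.265   0.1749  5.427   5.9836]
[ 0.57   -0.2655  0.1751  5.3864  5.9961] [-15.0083 -13.3032  45.707  111.4048   0.0802  64.9736 -53.6373] [ 0.2282 -0.2445 -3.5584]
bar+165,z.126 px [413.5547 148.5574]
[[[-0.0016,-0.0001,0.0015,0.0,-0.017,-0.0,0.015],[-0.0016,-0.0001,0.0016,0.0,-0.018,-0.0,0.015],[-0.0015,-0.0001,0.0016,0.0,-0.017,-0.0,0.015],[-0.0014,-0.0001,0.0017,0.0,-0.018,-0.0,0.015],[-0.0013,-0.0001,0.0018,0.0,-0.017,-0.0,0.015],[-0.0014,-0.0001,0.0018,0.0,-0.018,-0.0,0.015],[0.0017,-0.0,0.0009,0.0,-0.029,-0.0,0.015],[0.0017,-0.0,0.0009,0.0,-0.029,-0.0,0.015],[0.0018,-0.0,0.001,0.0,-0.029,-0.0,0.015],[0.002,0.0,0.001,0.0,-0.029,-0.0,0.015],[0.0021,0.0,0.0011,0.0,-0.029,-0.0,0.015],[0.0022,0.0,0.0011,0.0,-0.029,-0.0,0.015]]]
[[[0.0045,0.0,-0.0032,0.0,-0.044,-0.0,0.015],[0.0046,0.0,-0.0032,0.0,-0.043,-0.0,0.015],[0.0047,0.0,-0.0031,0.0,-0.044,-0.0,0.015],[0.0047,0.0,-0.0032,0.0,-0.044,-0.0,0.015],[0.0047,0.0,-0.0032,-0.0,-0.043,-0.0,0.015],[0.0049,0.0,-0.0032,-0.0,-0.044,-0.0,0.015],[0.0049,0.0,-0.0032,-0.0,-0.044,-0.0,0.015],[0.0049,-0.0,-0.0032,-0.0,-0.043,-0.0,0.015],[0.005,-0.0,-0.0033,-0.0,-0.044,-0.0,0.015],[0.0051,-0.0,-0.0033,-0.0,-0.044,-0.0,0.015],[0.0051,-0.0,-0.0033,-0.0,-0.043,-0.0,0.015],[0.0052,-0.0,-0.0033,-0.0,-0.044,-0.0,0.015]]]
```

>>> play_rows --steps '[[[-0.0016,-0.0001,0.0015,0,-0.017,0,0.015],[-0.0016,-0.0001,0.0016,0,-0.018,0,0.015],[-0.0015,-0.0001,0.0016,0,-0.017,0,0.015],[-0.0014,-0.0001,0.0017,0,-0.018,0,0.015],[-0.0013,-0.0001,0.0018,0,-0.017,0,0.015],[-0.0014,-0.0001,0.0018,0,-0.018,0,0.015],[0.0017,0,0.0009,0,-0.029,0,0.015],[0.0017,0,0.0009,0,-0.029,0,0.015],[0.0018,0,0.001,0,-0.029,0,0.015],[0.002,0,0.001,0,-0.029,0,0.015],[0.0021,0,0.0011,0,-0.029,0,0.015],[0.0022,0,0.0011,0,-0.029,0,0.015]]]'

```text
time_s: 25.05
tool_pos: [0.4457, -0.2766, 0.2263]
tool_rot: [180.0, 0.1, 5.4]
force: [-0.0, -0.8, -4.4]
grip_width: 0.024
grasp_force: 57.0
```

>>> play_rows --steps '[[[0.0045,0,-0.0032,0,-0.044,0,0.015],[0.0046,0,-0.0032,0,-0.043,0,0.015],[0.0047,0,-0.0031,0,-0.044,0,0.015],[0.0047,0,-0.0032,0,-0.044,0,0.015],[0.0047,0,-0.0032,0,-0.043,0,0.015],[0.0049,0,-0.0032,0,-0.044,0,0.015],[0.0049,0,-0.0032,0,-0.044,0,0.015],[0.0049,0,-0.0032,0,-0.043,0,0.015],[0.005,0,-0.0033,0,-0.044,0,0.015],[0.0051,0,-0.0033,0,-0.044,0,0.015],[0.0051,0,-0.0033,0,-0.043,0,0.015],[0.0052,0,-0.0033,0,-0.044,0,0.015]]]'

```text
time_s: 26.25
tool_pos: [0.5118, -0.2701, 0.2489]
tool_rot: [180.0, 30.0, 5.5]
force: [0.6, -0.2, -2.1]
grip_width: 0.0236
grasp_force: 57.0
```

```bash
python3 - <<'E'
from look import *
print(lipnow());o=sync();print(lipnow(),o["qpos"],o["force"])
for n in("top","side"):
    r=read_camera(n);cv2.imwrite(f"pics/k_{n}.png",r["frame"][:,:,::-1])
    for s in silhouettes(n,"knob0"): 
        v,u=np.nonzero(s["pixels"]);print(n,round(s["p"],2),u.mean().round(),v.mean().round(),atz(r,u.mean(),v.mean(),.046)[:2])
lip([(.552,-.2666,.175,5.4,-30,6),(.56,-.265,.19,5.4,0,10)],False)
E
```

```text
[  0.552   -0.2666   0.108    5.3842 -40.0124]
[  0.5537  -0.2661   0.1075   5.4868 -40.0113] [ -9.4153  35.5265  44.352   71.1004  -5.514  106.2074 -50.6193] [ 0.5504 -0.2376 -2.0848]
side 0.7 435.0 242.0 [ 0.6782 -0.2812]
side 0.6 412.0 226.0 [ 0.6713 -0.2001]
side 0.38 447.0 250.0 [ 0.6844 -0.3191]
[[[-0.0088,0.0001,-0.0064,0.0,0.029,0.0,0.015],[-0.0085,-0.0,-0.0066,0.0,0.029,0.0,0.015],[-0.0082,0.0,-0.0068,0.0,0.029,0.001,0.015],[-0.0079,0.0001,-0.0069,0.001,0.029,-0.0,0.015],[-0.0077,0.0,-0.0071,-0.0,0.03,0.0,0.015],[-0.0073,0.0001,-0.0072,-0.0,0.029,0.0,0.015],[-0.0049,-0.0001,0.0041,-0.0,0.052,0.0,0.015],[-0.0048,-0.0001,0.0041,-0.0,0.052,0.0,0.015],[-0.0048,-0.0001,0.0041,-0.0,0.053,0.0,0.015],[-0.0046,-0.0001,0.0041,-0.0,0.052,0.0,0.015],[-0.0046,-0.0001,0.0041,-0.0,0.053,0.0,0.015],[-0.0045,-0.0,0.0042,-0.0,0.052,0.0,0.015]]]
[[[-0.0044,-0.0001,0.0043,-0.0,0.052,0.0,0.015],[-0.0043,-0.0001,0.0042,-0.0,0.053,0.0,0.015],[-0.0042,-0.0001,0.0043,-0.0,0.052,0.0,0.015],[-0.0042,-0.0001,0.0044,-0.0,0.052,0.0,0.015]]]
```

>>> play_rows --steps '[[[-0.0088,0.0001,-0.0064,0,0.029,0,0.015],[-0.0085,0,-0.0066,0,0.029,0,0.015],[-0.0082,0,-0.0068,0,0.029,0.001,0.015],[-0.0079,0.0001,-0.0069,0.001,0.029,0,0.015],[-0.0077,0,-0.0071,0,0.03,0,0.015],[-0.0073,0.0001,-0.0072,0,0.029,0,0.015],[-0.0049,-0.0001,0.0041,0,0.052,0,0.015],[-0.0048,-0.0001,0.0041,0,0.052,0,0.015],[-0.0048,-0.0001,0.0041,0,0.053,0,0.015],[-0.0046,-0.0001,0.0041,0,0.052,0,0.015],[-0.0046,-0.0001,0.0041,0,0.053,0,0.015],[-0.0045,0,0.0042,0,0.052,0,0.015]]]'

```text
time_s: 27.65
tool_pos: [0.4504, -0.2765, 0.2899]
tool_rot: [-179.9, 1.8, 5.2]
force: [0.1, 0.4, -2.1]
grip_width: 0.0234
grasp_force: 57.0
```

>>> play_rows --steps '[[[-0.0044,-0.0001,0.0043,0,0.052,0,0.015],[-0.0043,-0.0001,0.0042,0,0.053,0,0.015],[-0.0042,-0.0001,0.0043,0,0.052,0,0.015],[-0.0042,-0.0001,0.0044,0,0.052,0,0.015]]]'

```text
time_s: 28.05
tool_pos: [0.434, -0.2775, 0.2717]
tool_rot: [-179.9, -10.2, 5.2]
force: [-0.1, -0.2, -2.0]
grip_width: 0.0234
grasp_force: 57.0
```

```bash
python3 - <<'E'
from look import *
print(lipnow());o=sync();print(lipnow(),o["qpos"],o["force"])
for n in("top","side"):
    r=read_camera(n);cv2.imwrite(f"pics/l_{n}.png",r["frame"][:,:,::-1])
    for s in silhouettes(n,"knob0"): 
        v,u=np.nonzero(s["pixels"]);print(n,round(s["p"],2),u.mean().round(),v.mean().round(),atz(r,u.mean(),v.mean(),.046)[:2])
c,s=np.cos(np.radians(8.7)),np.sin(np.radians(8.7));x,y=.582+.0425*c,-.005+.0425*s
lip([(x,y,.13,8.7,0,18),(x,y,.013,8.7,0,8),(x,y,.013,8.7,0,2)])
E
```

```text
[ 0.56   -0.2649  0.19    5.4162 -0.0188]
[ 0.557  -0.2661  0.1908  5.2237  0.1792] [-17.5056 -10.4439  46.5473 105.5388   1.826   73.3057 -56.0641] [-0.1058 -0.1934 -2.0115]
top 0.57 434.0 160.0 [ 0.6003 -0.3347]
side 0.56 447.0 250.0 [ 0.6845 -0.3183]
side 0.56 434.0 241.0 [ 0.6778 -0.2765]
side 0.48 426.0 271.0 [ 0.5902 -0.3276]
side 0.38 424.0 234.0 [ 0.6775 -0.2422]
[[[0.0007,-0.0024,0.0007,-0.002,-0.0,-0.001,0.015],[0.002,-0.0064,0.0019,0.0,-0.0,-0.001,0.015],[0.0032,-0.0101,0.003,0.001,-0.0,-0.003,0.015],[0.0042,-0.0131,0.004,0.0,-0.0,-0.003,0.015],[0.0051,-0.0158,0.0047,0.001,-0.001,-0.004,0.015],[0.0058,-0.0177,0.0054,0.001,0.0,-0.004,0.015],[0.0064,-0.0194,0.0058,0.001,-0.0,-0.004,0.015],[0.0068,-0.0203,0.0062,0.001,-0.0,-0.005,0.015],[0.0071,-0.0207,0.0064,0.0,-0.001,-0.005,0.015],[0.0073,-0.0208,0.0064,0.001,0.0,-0.005,0.015],[0.0071,-0.0202,0.0062,0.001,-0.0,-0.005,0.015],[0.0069,-0.0191,0.0059,0.001,-0.0,-0.005,0.015]]]
[[[0.0064,-0.0175,0.0055,0.001,-0.001,-0.004,0.015],[0.0058,-0.0155,0.0048,0.0,0.0,-0.004,0.015],[0.0048,-0.0129,0.0041,0.001,0.0,-0.003,0.015],[0.0038,-0.0099,0.0031,0.0,-0.0,-0.002,0.015],[0.0024,-0.0062,0.002,0.001,-0.0,-0.002,0.015],[0.0008,-0.0022,0.0006,-0.0,-0.0,-0.0,0.015],[-0.0009,-0.0,0.005,-0.0,-0.0,-0.0,0.015],[-0.0023,-0.0,0.0131,-0.0,-0.0,-0.0,0.015],[-0.0032,-0.0,0.0184,-0.0,-0.0,-0.0,0.015],[-0.0038,-0.0,0.0212,-0.0,-0.0,-0.0,0.015],[-0.0037,-0.0,0.0211,-0.0,-0.0,-0.0,0.015],[-0.0032,0.0,0.0185,-0.0,-0.0,-0.0,0.015]]]
[[[-0.0023,0.0,0.013,-0.0,-0.0,-0.0,0.015],[-0.0009,0.0,0.005,-0.0,-0.0,-0.0,0.015],[-0.0,0.0,-0.0,-0.0,-0.0,-0.0,0.015],[-0.0,0.0,-0.0,-0.0,-0.0,-0.0,0.015]]]
```

>>> play_rows --steps '[[[0.0007,-0.0024,0.0007,-0.002,0,-0.001,0.015],[0.002,-0.0064,0.0019,0,0,-0.001,0.015],[0.0032,-0.0101,0.003,0.001,0,-0.003,0.015],[0.0042,-0.0131,0.004,0,0,-0.003,0.015],[0.0051,-0.0158,0.0047,0.001,-0.001,-0.004,0.015],[0.0058,-0.0177,0.0054,0.001,0,-0.004,0.015],[0.0064,-0.0194,0.0058,0.001,0,-0.004,0.015],[0.0068,-0.0203,0.0062,0.001,0,-0.005,0.015],[0.0071,-0.0207,0.0064,0,-0.001,-0.005,0.015],[0.0073,-0.0208,0.0064,0.001,0,-0.005,0.015],[0.0071,-0.0202,0.0062,0.001,0,-0.005,0.015],[0.0069,-0.0191,0.0059,0.001,0,-0.005,0.015]]]'

```text
time_s: 29.45
tool_pos: [0.4856, -0.0817, 0.2258]
tool_rot: [179.9, -9.8, 8.0]
force: [-0.5, -0.4, -1.9]
grip_width: 0.0235
grasp_force: 57.0
```

>>> play_rows --steps '[[[0.0064,-0.0175,0.0055,0.001,-0.001,-0.004,0.015],[0.0058,-0.0155,0.0048,0,0,-0.004,0.015],[0.0048,-0.0129,0.0041,0.001,0,-0.003,0.015],[0.0038,-0.0099,0.0031,0,0,-0.002,0.015],[0.0024,-0.0062,0.002,0.001,0,-0.002,0.015],[0.0008,-0.0022,0.0006,0,0,0,0.015],[-0.0009,0,0.005,0,0,0,0.015],[-0.0023,0,0.0131,0,0,0,0.015],[-0.0032,0,0.0184,0,0,0,0.015],[-0.0038,0,0.0212,0,0,0,0.015],[-0.0037,0,0.0211,0,0,0,0.015],[-0.0032,0,0.0185,0,0,0,0.015]]]'

```text
time_s: 30.65
tool_pos: [0.5018, -0.0177, 0.11]
tool_rot: [179.9, -9.7, 8.7]
force: [-0.5, 0.1, -2.6]
grip_width: 0.0236
grasp_force: 57.0
```

>>> play_rows --steps '[[[-0.0023,0,0.013,0,0,0,0.015],[-0.0009,0,0.005,0,0,0,0.015],[0,0,0,0,0,0,0.015],[0,0,0,0,0,0,0.015]]]'

```text
time_s: 31.05
tool_pos: [0.5031, -0.0172, 0.0941]
tool_rot: [179.9, -9.8, 8.8]
force: [0.3, 0.6, -1.2]
grip_width: 0.0237
grasp_force: 57.0
```

```bash
python3 - <<'E'
from look import *
print(lipnow());o=get_obs();print(o["tool_pos"],o["tool_rot"],o["force"]);a=state();sync();print(lipnow());keep(*a)
a=lipnow()
lip([(a[0],a[1],.0042,8.7,0.3,5),(a[0],a[1],.0042,8.7,.3,2)])
E
```

```text
[0.624  0.0015 0.013  8.6987 0.0071]
[ 0.5031 -0.0172  0.0941] [179.9398  -9.8462   8.7579] [ 0.2867  0.5741 -1.2291]
[ 0.6247  0.0014  0.0125  8.7475 -0.1538]
[[[-0.0002,-0.0,0.001,-0.0,0.001,-0.0,0.015],[-0.0005,-0.0,0.0022,-0.0,0.001,-0.0,0.015],[-0.0006,-0.0,0.0028,-0.0,0.001,-0.0,0.015],[-0.0005,-0.0,0.0022,-0.0,0.002,-0.0,0.015],[-0.0003,-0.0,0.001,-0.0,0.0,-0.0,0.015],[0.0,-0.0,-0.0,-0.0,0.0,-0.0,0.015],[0.0,-0.0,-0.0,-0.0,0.0,-0.0,0.015]]]
```

>>> play_rows --steps '[[[-0.0002,0,0.001,0,0.001,0,0.015],[-0.0005,0,0.0022,0,0.001,0,0.015],[-0.0006,0,0.0028,0,0.001,0,0.015],[-0.0005,0,0.0022,0,0.002,0,0.015],[-0.0003,0,0.001,0,0,0,0.015],[0,0,0,0,0,0,0.015],[0,0,0,0,0,0,0.015]]]'

```text
time_s: 31.75
tool_pos: [0.5031, -0.0169, 0.0862]
tool_rot: [180.0, -10.2, 8.8]
force: [-6.3, 0.0, 12.0]
grip_width: 0.0237
grasp_force: 57.0
```

```bash
python3 - <<'E'
from look import *
o=get_obs();print(o["tool_pos"],o["tool_rot"],o["force"],o["wrist_torque"])
r=[];ims=[]
for n,(x0,y0,x1,y1) in(("top",(285,120,465,225)),("side",(300,175,460,300))):
    im=read_camera(n)["frame"][y0:y1,x0:x1,::-1];ims.append(cv2.resize(im,None,fx=3.8 if 0 else 2.35,fy=2.35,interpolation=2))
h=min(i.shape[0] for i in ims);cv2.imwrite("pics/m.png",np.hstack([i[:h] for i in ims])[:600,:800])
E
```

```text
[ 0.5031 -0.0169  0.0862] [179.9836 -10.1894   8.792 ] [-6.3451  0.0488 12.0119] [-0.2531  1.3687  0.0181]
```

View pics/m.png

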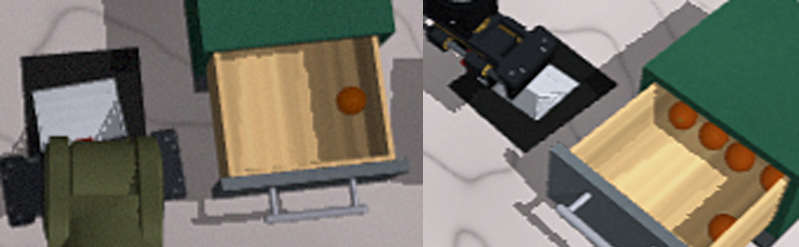

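All five knobs are in the drawer: four at the rear edge in the side view, crop (683,115)–(772,178), and one at (722,228). The scoop is on the mat, so I'll release it and back off.

>>> play_rows --steps '[[[0,0,-0.0007,0,0,0,0.015],[0,0,0,0,0,0,0.06],[0,0,0,0,0,0,0.06],[0,0,0,0,0,0,0.06],[0,0,0,0,0,0,0.06],[0,0,0,0,0,0,0.06],[0,0,0,0,0,0,0.06],[0,0,0,0,0,0,0.06]]]'

```text
time_s: 32.65
tool_pos: [0.5022, -0.017, 0.0849]
tool_rot: [179.9, -10.1, 8.8]
force: [-0.3, 0.3, -0.4]
grip_width: 0.059
grasp_force: 0.0
```

>>> play_rows --steps '[[[0,0,-0.005,0,0,0,0.06],[0,0,-0.01,0,0,0,0.06],[0,0,-0.015,0,0,0,0.06],[0,0,-0.02,0,0,0,0.06],[0,0,-0.02,0,0,0,0.04],[0,0,-0.02,0,0,0,0.02],[0,0,-0.02,0,0,0,0],[0,0,-0.02,0,0,0,0],[0,0,-0.01,0,0,0,0],[0,0,0,0,0,0,0]]]'

```text
time_s: 33.65
tool_pos: [0.4788, -0.0207, 0.2248]
tool_rot: [180.0, -10.3, 8.8]
force: [-0.6, -0.2, -0.1]
grip_width: 0.0198
grasp_force: 0.0
```

```bash
python3 - <<'E'
from look import *
from scipy.optimize import least_squares
o=sync();print(o["tool_pos"],o["tool_rot"],o["force"],o["qpos"],o["grip_width"])
for n in("top","side"):
    r=read_camera(n);cv2.imwrite(f"pics/n_{n}.png",r["frame"][:,:,::-1])
    for k in("scoop","mat"):
        s=silhouettes(n,k)[0];v,u=np.nonzero(s["pixels"]);print(n,k,round(s["p"],2),s["extent"],atz(r,u.mean(),v.mean(),.01)[:2])
E
```

```text
[ 0.4788 -0.0207  0.2248] [179.9661 -10.2991   8.775 ] [-0.6416 -0.1731 -0.1449] [-27.0669 -12.7575  24.0719 114.9409   4.5594  66.5193 -85.7313] 0.01981390986887873
top scoop 0.63 [302.0, 154.3, 336.9, 182.4] [ 0.5897 -0.0046]
top mat 0.84 [288.1, 140.7, 348.6, 187.7] [ 0.627  -0.0111]
side scoop 0.87 [316.6, 194.5, 364.7, 225.7] [0.5748 0.0014]
side mat 0.89 [309.8, 186.0, 380.0, 242.9] [ 0.5762 -0.0283]
```

```bash
python3 - <<'E'
from pl import *
R=tool(5.4,0);d=np.array([np.cos(np.radians(5.4)),np.sin(np.radians(5.4)),0])
b=np.array([.451,-.276,0])
a=b-.046*d+[0,0,.20]
go([(a,R,0.,12),(a-[0,0,.13],R,0.,6),(a-[0,0,.13],R,0.,2)]);print(state()[0])
E
```

```text
[[[-0.0096,0.0204,0.0004,-0.0,-0.015,0.005,0.0],[-0.0095,0.0205,0.0005,-0.001,-0.015,0.005,0.0],[-0.0093,0.0206,0.0007,-0.0,-0.015,0.005,0.0],[-0.0093,0.0206,0.0008,-0.001,-0.015,0.005,0.0],[-0.0091,0.0206,0.001,0.0,-0.015,0.004,0.0],[-0.009,0.0207,0.0011,-0.0,-0.015,0.005,0.0],[-0.0089,0.0207,0.0012,-0.001,-0.015,0.005,0.0],[-0.0088,0.0208,0.0014,-0.0,-0.015,0.005,0.0],[-0.0087,0.0208,0.0016,-0.001,-0.015,0.005,0.0],[-0.0085,0.0208,0.0016,0.0,-0.015,0.005,0.0],[-0.0084,0.0209,0.0018,-0.0,-0.015,0.005,0.0],[-0.0083,0.0209,0.002,-0.001,-0.015,0.005,0.0]]]
[[[0.0,-0.0,0.0217,0.0,0.0,-0.0,0.0],[0.0,-0.0,0.0216,0.0,0.0,-0.0,0.0],[0.0,-0.0,0.0217,0.0,0.0,-0.0,0.0],[0.0,-0.0,0.0217,0.0,0.0,-0.0,0.0],[0.0001,-0.0,0.0216,0.0,0.0,-0.0,0.0],[-0.0,-0.0,0.0217,0.0,0.0,-0.0,0.0],[-0.0,-0.0,-0.0,0.0,0.0,-0.0,0.0],[-0.0,-0.0,-0.0,0.0,0.0,-0.0,0.0]]]
[ 0.40524274 -0.28033451  0.06997562]
```

>>> play_rows --steps '[[[-0.0096,0.0204,0.0004,0,-0.015,0.005,0],[-0.0095,0.0205,0.0005,-0.001,-0.015,0.005,0],[-0.0093,0.0206,0.0007,0,-0.015,0.005,0],[-0.0093,0.0206,0.0008,-0.001,-0.015,0.005,0],[-0.0091,0.0206,0.001,0,-0.015,0.004,0],[-0.009,0.0207,0.0011,0,-0.015,0.005,0],[-0.0089,0.0207,0.0012,-0.001,-0.015,0.005,0],[-0.0088,0.0208,0.0014,0,-0.015,0.005,0],[-0.0087,0.0208,0.0016,-0.001,-0.015,0.005,0],[-0.0085,0.0208,0.0016,0,-0.015,0.005,0],[-0.0084,0.0209,0.0018,0,-0.015,0.005,0],[-0.0083,0.0209,0.002,-0.001,-0.015,0.005,0]]]'

```text
time_s: 35.15
tool_pos: [0.4038, -0.281, 0.1979]
tool_rot: [180.0, 0.3, 5.4]
force: [-0.4, -0.3, -0.2]
grip_width: 0.0003
grasp_force: 0.0
```

>>> play_rows --steps '[[[0,0,0,0,0,0,0],[0,0,0,0,0,0,0]]]'

```text
time_s: 35.35
tool_pos: [0.404, -0.2801, 0.1979]
tool_rot: [180.0, 0.3, 5.3]
force: [-0.1, 0.8, 0.2]
grip_width: 0.0005
grasp_force: 0.0
```

>>> play_rows --steps '[[[0,0,0.021,0,0,0,0],[0,0,0.021,0,0,0,0],[0,0,0.021,0,0,0,0],[0,0,0.021,0,0,0,0],[0,0,0.021,0,0,0,0],[0,0,0.021,0,0,0,0],[0,0,0,0,0,0,0]]]'

```text
time_s: 36.05
tool_pos: [0.4021, -0.2779, 0.0699]
tool_rot: [-179.9, 0.5, 5.5]
force: [-0.5, 1.5, -0.6]
grip_width: 0.0005
grasp_force: 0.0
```

>>> play_rows --steps '[[[0.008,0,0,0,0,0,0],[0.008,0,0,0,0,0,0],[0.008,0,0,0,0,0,0],[0.006,0,0,0,0,0,0],[0.005,0,0,0,0,0,0],[0.006,0,0,0,0,0,0],[0.007,0,0,0,0,0,0],[0.008,0,0,0,0,0,0],[0.008,0,0,0,0,0,0],[0.008,0,0,0,0,0,0],[0.008,0,0,0,0,0,0],[0.008,0,0,0,0,0,0]]]'

```text
time_s: 37.25
tool_pos: [0.492, -0.2722, 0.072]
tool_rot: [179.9, 0.2, 5.4]
force: [-1.5, -1.5, 1.2]
grip_width: 0.0007
grasp_force: 0.7
```

>>> play_rows --steps '[[[0.008,0,0,0,0,0,0],[0.008,0,0,0,0,0,0],[0.008,0,0,0,0,0,0],[0.008,0,0,0,0,0,0],[0.008,0,0,0,0,0,0]]]'

```text
time_s: 37.75
tool_pos: [0.5318, -0.2683, 0.0719]
tool_rot: [180.0, 0.2, 5.4]
force: [-0.7, -0.5, -0.2]
grip_width: 0.0003
grasp_force: 0.7
```

```bash
python3 - <<'E'
from look import *
o=sync();print(o["tool_pos"],o["tool_rot"],o["force"],o["qpos"])
for n in("side",):
    r=read_camera(n)
    for k in("kit_drawer0_handle","knob0"):
        for s in silhouettes(n,k):
            v,u=np.nonzero(s["pixels"]);print(n,k,round(s["p"],2),np.round(s["extent"]))
E
```

```text
[ 0.5318 -0.2683  0.0719] [179.9515   0.2353   5.394 ] [-0.6875 -0.5177 -0.166 ] [-11.1312  23.0067  43.0113 102.0957 -17.3831  61.9526 -46.6658]
side kit_drawer0_handle 0.75 [377. 230. 457. 287.]
side knob0 0.66 [405. 228. 456. 285.]
```

>>> play_rows --steps '[[[0.004,0,0,0,0,0,0],[0.004,0,0,0,0,0,0],[0.004,0,0,0,0,0,0],[0.004,0,0,0,0,0,0],[0.004,0,0,0,0,0,0]]]'

```text
time_s: 38.4
tool_pos: [0.5514, -0.2665, 0.0718]
tool_rot: [180.0, 0.2, 5.4]
force: [-1.8, -0.3, 0.6]
grip_width: 0.0002
grasp_force: 0.6
```

>>> play_rows --steps '[[[0.003,0,0,0,0,0,0],[0.003,0,0,0,0,0,0],[0.003,0,0,0,0,0,0],[0,0,0,0,0,0,0]]]'

```text
time_s: 38.8
tool_pos: [0.5608, -0.2655, 0.0719]
tool_rot: [179.9, 0.2, 5.4]
force: [-0.0, 0.2, 0.6]
grip_width: 0.0005
grasp_force: 0.0
```

>>> play_rows --steps '[[[0.003,0,0,0,0,0,0],[0.003,0,0,0,0,0,0],[0.003,0,0,0,0,0,0],[0.003,0,0,0,0,0,0]]]'

```text
time_s: 39.2
tool_pos: [0.5723, -0.2645, 0.0718]
tool_rot: [179.9, 0.2, 5.4]
force: [-0.4, -0.3, 0.3]
grip_width: 0.0006
grasp_force: 0.6
```

>>> play_rows --steps '[[[0.003,0,0,0,0,0,0],[0.003,0,0,0,0,0,0],[0.002,0,0,0,0,0,0]]]'

```text
time_s: 39.5
tool_pos: [0.5791, -0.264, 0.0717]
tool_rot: [180.0, 0.4, 5.4]
force: [-6.5, -0.4, 5.4]
grip_width: 0.0005
grasp_force: 3.4
```

>>> play_rows --steps '[[[0.002,0,0,0,0,0,0],[0.001,0,0,0,0,0,0],[0,0,0,0,0,0,0]]]'

```text
time_s: 39.8
tool_pos: [0.5791, -0.264, 0.0716]
tool_rot: [-179.9, 0.6, 5.3]
force: [-10.2, 1.0, 7.2]
grip_width: 0.0005
grasp_force: 5.3
```

>>> play_rows --steps '[[[-0.005,0,0,0,0,0,0],[-0.015,0,0,0,0,0,0],[-0.02,0,0,0,0,0,0],[-0.02,0,-0.01,0,0,0,0],[-0.01,0,-0.03,0,0,0,0],[0,0,-0.03,0,0,0,0],[0,0,-0.03,0,0,0,0],[0,0,-0.03,0,0,0,0],[0,0,0,0,0,0,0]]]'

```text
time_s: 40.7
tool_pos: [0.5168, -0.2712, 0.2067]
tool_rot: [179.8, -0.3, 5.4]
force: [0.5, -0.6, -0.9]
grip_width: 0.0004
grasp_force: 0.0
```

```bash
python3 - <<'E'
from look import *
o=get_obs();print(o["time_s"],o["tool_pos"],o["force"])
for n in("top","side"):
    r=read_camera(n);cv2.imwrite(f"pics/z_{n}.png",r["frame"][:,:,::-1])
    for k in("kit_drawer0_handle","scoop","knob0","can","tub","wrench"):
        for s in silhouettes(n,k):
            if s["p"]<.4: continue
            v,u=np.nonzero(s["pixels"]);print(n,k,round(s["p"],2),np.round(s["extent"]))
    for q in(.055,-.055):
        th=np.radians(5.4);print("bar px if at .595",proj(r,(.595-q*np.sin(th),-.2624+q*np.cos(th),.088)).round(1))
    im=cv2.cvtColor(r["frame"],cv2.COLOR_RGB2HSV);m=cv2.inRange(im,(8,150,80),(20,255,255));k,l,st,c=cv2.connectedComponentsWithStats(m);print([(int(s[4]),x.round().tolist()) for s,x in zip(st,c)][1:] )
E
```

```text
40.7 [ 0.5168 -0.2712  0.2067] [ 0.5279 -0.6097 -0.8535]
top kit_drawer0_handle 0.67 [367. 137. 445. 160.]
top scoop 0.74 [300. 153. 338. 203.]
top knob0 0.5 [448. 272. 499. 288.]
top can 0.93 [127. 184. 170. 214.]
top wrench 0.76 [452. 267. 503. 288.]
top wrench 0.64 [300. 156. 340. 204.]
bar px if at .595 [391.8 161.3]
bar px if at .595 [431.6 156.9]
[(1, [597.0, 156.0]), (369, [27.0, 264.0]), (1, [34.0, 270.0]), (1, [36.0, 270.0]), (1, [39.0, 270.0]), (1, [41.0, 271.0]), (1, [35.0, 272.0]), (3, [37.0, 274.0]), (1, [33.0, 277.0]), (5, [37.0, 278.0]), (1, [35.0, 281.0]), (4, [37.0, 282.0]), (523, [10.0, 297.0]), (424, [27.0, 314.0])]
side kit_drawer0_handle 0.59 [317. 194. 365. 223.]
side scoop 0.69 [339. 350. 368. 400.]
side scoop 0.63 [319. 197. 367. 225.]
side can 0.59 [232. 114. 256. 147.]
side tub 0.78 [428. 292. 511. 367.]
side wrench 0.89 [341. 352. 368. 400.]
bar px if at .595 [395.3 232.2]
bar px if at .595 [428.4 256.8]
[(4, [409.0, 206.0]), (9, [387.0, 208.0]), (1, [407.0, 209.0]), (1, [409.0, 208.0]), (1, [415.0, 209.0]), (3, [417.0, 210.0]), (2, [392.0, 212.0]), (2, [419.0, 212.0]), (2, [394.0, 214.0]), (1, [419.0, 215.0]), (2, [390.0, 216.0]), (2, [392.0, 216.0]), (5, [400.0, 217.0]), (1, [389.0, 220.0]), (1, [408.0, 223.0]), (2, [407.0, 226.0]), (1, [411.0, 225.0]), (1, [403.0, 227.0]), (2, [402.0, 230.0])]
```

```bash
python3 - <<'E'
from look import *
th=np.radians(5.4)
for n in("side","top"):
    im=cv2.imread(f"pics/z_{n}.png",0).astype(np.float32);i0=cv2.imread(f"pics/{n}0.png",0).astype(np.float32);r=read_camera(n)
    for ref,I,xs in((.0,i0,np.arange(-.012,.0121,.003)),(.144,im,np.arange(.126,.1561,.003))):
        out=[]
        for d in xs:
            P=np.array([proj(r,(.451+d*np.cos(th)-q*np.sin(th),-.276+d*np.sin(th)+q*np.cos(th),.088)) for q in np.linspace(-.05,.05,40)],np.float32)
            out.append((round(float(d),3),int(np.median(cv2.remap(I,P[None,:,0],P[None,:,1],1)))))
        print(n,out)
E
```

```text
side [(-0.012, 186), (-0.009, 163), (-0.006, 109), (-0.003, 141), (-0.0, 157), (0.003, 143), (0.006, 73), (0.009, 51), (0.012, 52)]
side [(0.126, 43), (0.129, 35), (0.132, 38), (0.135, 58), (0.138, 111), (0.141, 161), (0.144, 181), (0.147, 169), (0.15, 92), (0.153, 58), (0.156, 61)]
top [(-0.012, 151), (-0.009, 152), (-0.006, 147), (-0.003, 121), (-0.0, 124), (0.003, 126), (0.006, 113), (0.009, 139), (0.012, 153)]
top [(0.126, 21), (0.129, 21), (0.132, 20), (0.135, 19), (0.138, 25), (0.141, 24), (0.144, 21), (0.147, 25), (0.15, 89), (0.153, 149), (0.156, 143)]
```

```bash
python3 -c "
from cell import *
print(sign_off())"
```

```text
the job is handed in; nothing more can be done
None
```

I handed the job in at about 41 s: all five knobs are in the kit drawer, which is pushed home to its stop. The scoop is back on its mat and the bystanders were not touched; the hand-in gave no verdict.

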